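Load the label printer's ink cartridge and snap its latch flap over

TASK

Load the black ink cartridge standing on the desk into the open bay of the label printer, copper contacts first, and push it gently along until it is fully home on the green connector, pin pressed in, with a steady push of about 10 N, never hard. Then tip the blue latch flap past its snap point, without forcing it, and get out of its way so that its own spring carries it shut over the cartridge; do not ride or press it down. Leave the stapler, the mug and the note block alone.

Things in the scene. Friction and masses are not known exactly. Their poses are not given: they have to be found in the camera images.
- printer: Label printer, black with a light grey deck, fixed to the desk, 220 x 170 mm, 60 mm high at the deck. Origin: centre of its underside; x points from its front (robot side) to its back, y to its left, z up. Two hinge cheeks stand at x = 48 to 72 mm, y = 24 to 34 mm either side, up to 99 mm above the desk. Behind them is flat deck, to x = 110 mm, with a white label roll (60 mm across) at y = 44 to 80 mm, up to 120 mm high.
- bay_mouth (a point): Front end of the bay's floor, at mid-width; axes as the printer's. The cartridge bay is a straight channel along x, open at the top and the front, 110 to 140 mm long up to the connector: floor 45 mm above the desk, side walls 15 mm high (flush with the deck), 37 mm wide from 57 mm inward to the connector, flaring to about 48 mm at the mouth.
- pin (a joint): Travel (m) of the white sprung sense pin, 10 x 10 mm, in the face of the green connector block (36 mm wide, 40 mm high), the rigid stop at the back of the bay: 0 = out, standing 5 mm proud; 0.005 = flush, the cartridge is home. It pushes back under 0.5 N. The block is set at a different depth each time and its position is not measured: its face stands 110 to 140 mm behind the bay's mouth.
- cartridge_center (a point): Centre (half-way up) of the loose ink cartridge, an upright black box with a white band and a yellow top label, 60 mm long (its x), 32 mm wide (its y), 50 mm high, 105 to 210 g; x points to the copper end. Pressing it on the connector with over 13 N does harm. It goes into the bay standing as it stands on the desk: it then has 2.5 mm free on each side and its top is 35 mm above the deck.
- cartridge: The same cartridge; origin at the centre of its underside, x towards the copper end.
- cartridge_face (a point): Point in the middle of the cartridge's copper end face, 20 mm above its underside, 30 mm ahead of its centre.
- flap (a joint): Angle of the blue latch flap, rad: 0 = shut, level, 1.5 mm above the cartridge; 2.1 = open stop, where it starts, leaning back away from the bay. Bistable spring: snap point at 1.05; its torque towards the nearer stop is 0.23 N m at the stops, falling to none at the snap point. It is tipped by a push on its back (the side away from the bay) towards the printer's front, about 4 N near the lip; over 12 N harms it.
- flap_hinge (a point): Middle of the flap's hinge line, 60 mm behind the printer's centre and 99 mm above the desk. Its axes turn with the flap: -x points to the lip.
- flap_lip (a point): Middle of the flap's free edge; the flap is a plate 75 mm long, 42 mm wide, 5 mm thick. 75 mm from the hinge line, at mid-thickness.
- stapler_mid (a point): Middle of a red and black stapler, 140 x 34 x 53 mm, a bystander; 25 mm above its underside.
- mug_mid (a point): Middle of a blue mug, 80 mm across, 95 mm high, a bystander; 50 mm above its underside.
- notes_mid (a point): Middle of a yellow note block, 76 x 76 x 30 mm, a bystander; 15 mm above its underside.
Not all that is in view belongs to the job. What is shaped like the cartridge but red is not meant.

How it is judged (in metres and radians):
On the way, in this order (a step that is already met when the one before it is completed fails the run):
1. the cartridge stands in the bay against the connector and is pressed home (pin in by over 3 mm) with a push of at least 4 N (x of cartridge_face in the frame of bay_mouth above 0.106 m and value of joint pin above 0.003 m and y of cartridge_face in the frame of bay_mouth between -0.006 and 0.006 m and z of cartridge_face in the frame of bay_mouth between 0.016 and 0.024 m and angle between cartridge_center's own z axis and vertical below 0.06 rad and angle between the x axis of cartridge_center and the x axis of bay_mouth, either way round below 0.1 rad and contact force between cartridge and connector_c0 above 4 N), for 0.2 s.
2. the flap has sprung to its shut stop (value of joint flap below 0.08 rad), for 0.2 s.
At the end, for the whole second after the job is handed in: The cartridge stands upright on the bay floor (within 4 mm of its height, tilt under 0.06 rad, in line within 0.1 rad), copper end first, within 6 mm of mid-width, the sense pin pressed in by over 3 mm, at rest; the flap is shut (below 0.08 rad) (x of cartridge_face in the frame of bay_mouth above 0.106 m and value of joint pin above 0.003 m and y of cartridge_face in the frame of bay_mouth between -0.006 and 0.006 m and z of cartridge_face in the frame of bay_mouth between 0.016 and 0.024 m and angle between cartridge_center's own z axis and vertical below 0.06 rad and angle between the x axis of cartridge_center and the x axis of bay_mouth, either way round below 0.1 rad and value of joint flap below 0.08 rad and linear speed of cartridge below 0.01 m/s); the robot touches nothing.
It fails at once if cartridge pressed on the connector block with more than 13 N (contact force between cartridge and connector_c0 above 13 N).
It fails at once if the gripper forces the flap with more than 12 N (contact force between any of the fingers, the arm and flap above 12 N).
It fails at once if the robot rides or presses the flap down after it has snapped over (touching it below 0.45 rad) (value of joint flap below 0.45 rad and contact force between any of the fingers, the arm and flap above 0.5 N).
It fails at once if a bystander is moved by more than 20 mm (distance of any of stapler_mid, mug_mid, notes_mid from where it was at the start of the episode above 0.02 m).
It also fails if it takes over 64 s, if anything falls off the work surface, if the arm or the gripper's body presses on something with over 40 N, if the wrist force passes 120 N, or if a joint passes its speed limit or range.

ROBOT

A 7-joint arm with a two-finger parallel gripper is mounted at the origin on the work surface. World frame = base frame: x ahead of the robot, y to its left, z up, the work surface at z = 0. Lengths are in mm, angles in rad, forces in N, time in s.
With the tool pointing down it reaches from about 400 to 875 mm from the base axis. Payload 4.4 kg.
Tool frame: the origin (TCP) lies midway between the tips of the shut fingers; the grasp point (between the pads) lies 19 mm behind it; x points along the fingers, z is the direction in which the jaws open and shut, and the axes are right-handed (so a half turn about x gives the same grasp; the last joint's range is limited). The gripper opens to 85 mm and grips with 20 to 120 N. Pads are 22 mm wide; open, the fingers measure 114 mm over their backs; the gripper's body (76 mm by 85 mm) begins 54 mm behind the grasp point. The pads swing forward as they close: fully open they stand 13 mm farther back than shut.
Start: joints at [1.265, 0.628, 0.038, 1.517, -0.027, 0.996, -0.02], TCP at [154.409, -631.408, 196.813] pointing down, gripper open.
Joint ranges: [-3.06, 3.06], [-0.37, 2.12], [-1.25, 1.32], [0.18, 2.47], [-1.1, 4.24], [0.23, 1.98], [-2.94, 2.94]. Speed limits (rad/s): [2.57, 2.57, 3.14, 3.14, 3.14, 3.14, 3.14].

INTERFACE

Orientations are given as [roll, pitch, yaw] about the fixed x, y, z axes, in that order (R = Rz(yaw) Ry(pitch) Rx(roll)).
In Python, from cell import ctrl gives the robot as it stands. The module is installed in compiled form; this text tells all that it offers.
- The arm moves only by the tool servo_tool, never from a script. Its argument "rows" is a list of rows, each an object of numbers: "dx", "dy", "dz": the shift along the tool's x, y, z in units of 750 mm (1.0 is 750 mm); "wx", "wy", "wz": the turn, a rotation vector about the tool's x, y, z in units of 6 degrees (1.0 is 6 degrees); "fingers": the closure, from 0 (fully open) to 1 (shut). In form: [{"dx": .., "dy": .., "dz": .., "wx": .., "wy": .., "wz": .., "fingers": ..}, ...]. A call has 1 to 5 rows; each row shifts and turns the commanded pose from where the row before left it, along the tool's axes as they then stand; what a row does not reach is not made up. A row lasts 1/8 s, in which the tool goes at most 62.5 mm and 10.7 degrees, less where a joint would pass 70% of its speed; a pose out of reach is approached as far as the arm can. A call with a number of a shift or a turn outside -1 to 1 is refused whole. A call with a gripper value outside its range is refused whole. The fingers move at their own pace and stop on an object; the grip force is fixed at half the most. Time passes only in rows, so rows that do not move let the fingers close. It gives the time, the measured TCP pose, the force and the opening at its end, in the units of the state.
- ctrl.read_state(): the state, without advancing time (a new reading comes with each control period).
- ctrl.get_image(name): name is "side" or "top" or "wrist"; returns the picture (400x640x3 uint8, red, green, blue); there is no depth.
- ctrl.camera_info(name): a dict with "fovy" (degrees; the focal length in pixels is half the picture's height over the tangent of half this angle, whatever the lens; pixels are square), "cx", "cy" (the principal point, pixels), "R" (3x3) and "t" (3): a world point X has camera coordinates R X + t. Camera axes: x right, y down, z forward; pixel columns grow to the right and rows downward; lengths in mm; the calibration is good to about 2 mm. A picture is of the moment at which its call begins: read the wrist's pose just before it. camera_info takes no time and is no camera call; for the wrist camera it gives the pose at the moment of the call.
- ctrl.finish_job(): hands the job in, once; it reports no verdict.
Trained networks look in the newest picture that a camera, given by its name, has taken for a name from the list of things; names that differ only in an ending like _2 or _b are one class to them, and where a whole thing is asked for, a point or a joint stands for the part that bears it (a point fixed in the world has none). Each returns a list of dicts, best first, with "conf" (0 to 1); they miss things now and then, are a little off and sometimes report something else, mostly with a low value. They report only what shows in the picture. A call takes as long as a camera call. They do not tell look-alikes from the thing itself.
- ctrl.search_frame(label, camera): "extent" ([centre column, centre row, width, height] in pixels, round what is visible of it).
- ctrl.silhouettes(label, camera): "region" (400x640 bool, what is visible of it) and "extent" ([centre column, centre row, width, height] in pixels, round what is visible of it).
- ctrl.mark_of(label, camera): "point" ([column, row] in pixels: a listed point, or the origin of a listed thing).
The state is a dict: "clock": time; "qpos": joint angles; "qd": joint speeds; "tau": joint torques, N m; "eef_pos": TCP position; "tool_rot": TCP orientation; "force": force on the tool from outside, world axes, zero at the start; "torque": the same for the moment, N m; "width": finger opening in mm.
Only numpy, scipy, OpenCV 4.12 (cv2) and the standard library are available. Lean on these libraries where they do the work, as an engineer would, in place of code of your own. Each camera call takes 0.05 s, during which the arm holds its last target.

## Working session

There is one attempt and no reset: what is moved stays moved. The work goes in short steps, Python scripts to look and compute and a tool call to move; the robot and the scene stay as the last step left them, time stands still between calls to the robot, and variables do not carry over. Pictures are saved under pics/ and viewed, and the job is handed in when it is done.

Besides the shell and the picture viewer there is one more tool, called after "Emit:" as name(argument=value, ...), one argument or row to a line, values as JSON. servo_tool: Moves the arm, as the interface text tells. Its arguments: {"type":"object","properties":{"rows":{"type":"array"}},"required":["rows"]}

```bash
mkdir -p pics; ls
python3 - <<'E'
from cell import ctrl
import cv2,numpy as np
print(ctrl.read_state())
for c in ["side","top","wrist"]:
    im=ctrl.get_image(c); cv2.imwrite(f"pics/{c}0.png",im[:,:,::-1])
    i=ctrl.camera_info(c); print(c,i)
    for l in ["printer","bay_mouth","cartridge_center","cartridge","cartridge_face","flap_hinge","flap_lip","stapler_mid","mug_mid","notes_mid","pin"]:
        try: print(l,[(round(d['conf'],2),np.round(d['point'],1).tolist()) for d in ctrl.mark_of(l,c)][:3])
        except Exception as e: print(l,e)
print(ctrl.read_state()['clock'])
E
```

```text
pics
{'clock': 0.0, 'qpos': array([ 1.26522359,  0.62936614,  0.03844729,  1.51837897, -0.02698087,
        0.99626597, -0.02003968]), 'qd': array([ 0.00010386, -0.00147753, -0.00121897, -0.00068427,  0.00116801,
        0.00107375,  0.00021918]), 'tau': array([ 2.34586387e-04, -5.63396251e+01,  1.22617677e+00, -1.93442988e+01,
        1.09600229e-02,  1.05188781e-02,  9.83730729e-06]), 'eef_pos': array([ 154.21779044, -630.73244632,  195.87276116]), 'tool_rot': array([-3.11767615,  1.5688961 ,  1.83445173]), 'force': array([0.20978234, 0.03911375, 0.72622052]), 'torque': array([-0.01685526,  0.00642872,  0.0658125 ]), 'width': 85.67497108245487}
side {'fovy': 44.7270114660697, 'cx': 318.75734960698315, 'cy': 197.9899353798633, 'R': array([[-9.65683743e-01, -2.59720591e-01,  3.51653410e-04],
       [-1.51818559e-01,  5.63386706e-01, -8.12124710e-01],
       [ 2.10727393e-01, -7.84309017e-01, -5.83483789e-01]]), 't': array([ 522.68729095,  124.95812754, 1084.91015674])}
printer [(0.78, [332.8, 239.4]), (0.3, [368.8, 159.0])]
bay_mouth [(0.94, [378.0, 244.6])]
cartridge_center [(0.67, 
[... 1286 characters left out ...]
idge_center, cartridge_face, flap_hinge, flap_lip, mug_mid, notes_mid, printer, stapler_mid
wrist {'fovy': 70.14662366840622, 'cx': 320.9220990657497, 'cy': 196.87986449088353, 'R': array([[ 2.38566622e-01, -9.71126133e-01, -7.84940323e-06],
       [-9.30432279e-01, -2.28572094e-01,  2.86444709e-01],
       [-2.78175737e-01, -6.83288431e-02, -9.58096774e-01]]), 't': array([-651.35573418,  -37.36239919,  379.18060113])}
printer []
bay_mouth []
cartridge_center []
cartridge []
cartridge_face []
flap_hinge []
flap_lip []
stapler_mid []
mug_mid []
notes_mid []
pin it knows: bay_mouth, cartridge, cartridge_center, cartridge_face, flap_hinge, flap_lip, mug_mid, notes_mid, printer, stapler_mid
1.65
```

View pics/side0.png

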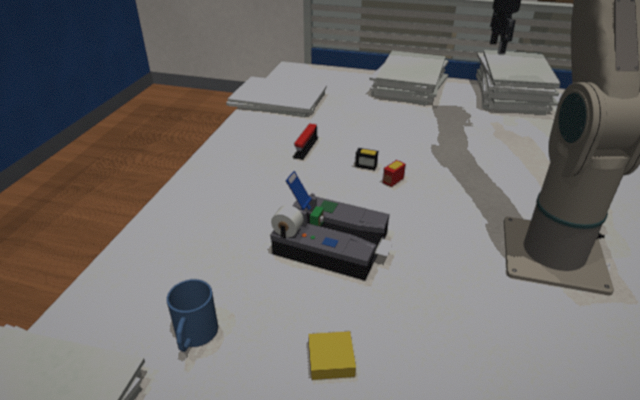

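View pics/top0.png

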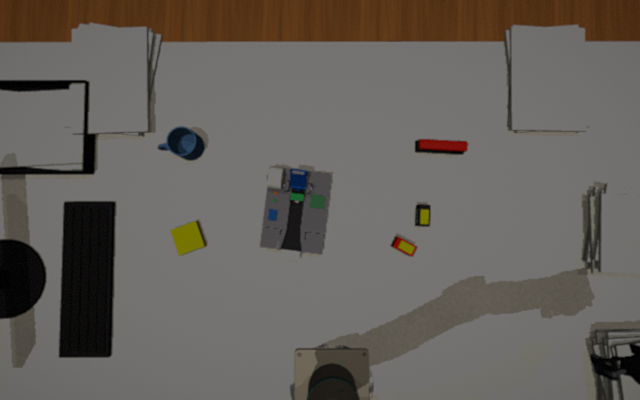

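View pics/wrist0.png

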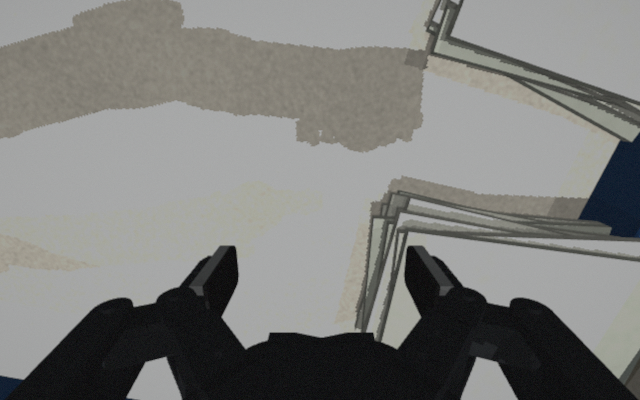

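The side view shows the black cartridge at about (367,158), the red look-alike at (395,173), and the printer with its flap open at (298,190). In the top view the black cartridge is at (424,215), the printer at (295,210), and the mug, notes and stapler are well clear.

```bash
cat > h.py <<'E'
from cell import ctrl
import cv2,numpy as np
from scipy.spatial.transform import Rotation as Rt
def K(i):
    f=200/np.tan(np.radians(i['fovy'])/2); return np.array([[f,0,i['cx']],[0,f,i['cy']],[0,0,1]])
def P(i): return K(i)@np.c_[i['R'],i['t']]
def tri(obs):
    A=[]
    for i,(u,v) in obs:
        p=P(i); A+= [u*p[2]-p[0], v*p[2]-p[1]]
    A=np.array([a/np.linalg.norm(a[:3]) for a in A]); return np.linalg.lstsq(A[:,:3],-A[:,3],rcond=None)[0]
def proj(i,X):
    x=P(i)@np.append(X,1); return x[:2]/x[2]
def onz(i,uv,z):
    C=-i['R'].T@i['t']; d=i['R'].T@np.linalg.inv(K(i))@np.array([*uv,1]); return C+d*(z-C[2])/d[2]
def Rtool(s): return Rt.from_euler('xyz',s['tool_rot']).as_matrix()
E
python3 - <<'E'
from h import *
s,t=ctrl.camera_info('side'),ctrl.camera_info('top')
for n,a,b in [("printer",(332.8,239.4),(293,209.3)),("mouth",(378,244.6),(292.1,250)),("cc",(368.7,161),(420.9,213.1)),("hinge",(306,203.7),(297.4,187.4)),("lip",(287.9,173.3),(296.1,168.5)),("face",(357.5,160.1),(419.7,204.2))]:
    X=tri([(s,a),(t,b)]); print(n,X.round(1),proj(s,X).round(1),proj(t,X).round(1))
st=ctrl.read_state(); print(Rtool(st).round(2))
ci=ctrl.camera_info('wrist');C=-ci['R'].T@ci['t'];print(C, Rtool(st).T@(C-st['eef_pos']), (ci['R']@Rtool(st)).round(3))
for n in ["side","top"]:
    im=cv2.imread(f"pics/{n}0.png")
    (x0,y0,x1,y1)=(330,130,430,200) if n=="side" else (380,190,460,265)
    (a0,b0,a1,b1)=(260,160,400,280) if n=="side" else (245,155,345,265)
    cv2.imwrite(f"pics/{n}c.png",cv2.resize(im[y0:y1,x0:x1],None,fx=7,fy=7,interpolation=cv2.INTER_CUBIC))
    cv2.imwrite(f"pics/{n}p.png",cv2.resize(im[b0:b1,a0:a1],None,fx=5,fy=5,interpolation=cv2.INTER_CUBIC))
E
```

```text
printer [484.9 102.3  19.6] [331.1 239.3] [293.3 210.6]
mouth [377.3 105.1  30.5] [378.6 244.6] [292.  249.5]
cc [ 470.6 -257.    17. ] [366.5 160.9] [421.3 215.3]
hinge [545.4  87.4  96.8] [306.7 203.8] [297.3 186.8]
lip [585.8  87.  169.8] [288.2 173.3] [296.  168.3]
face [ 498.9 -253.6   17.3] [356.4 160. ] [419.9 205.3]
[[ 0.    0.97  0.24]
 [-0.    0.24 -0.97]
 [-1.    0.    0.  ]]
[ 226.10747659 -615.18008108  373.98595808] [-177.17654548   73.51266034    1.27772136] [[ 0.     0.001  1.   ]
 [-0.286 -0.958  0.001]
 [ 0.958 -0.286  0.   ]]
```

View pics/sidec.png

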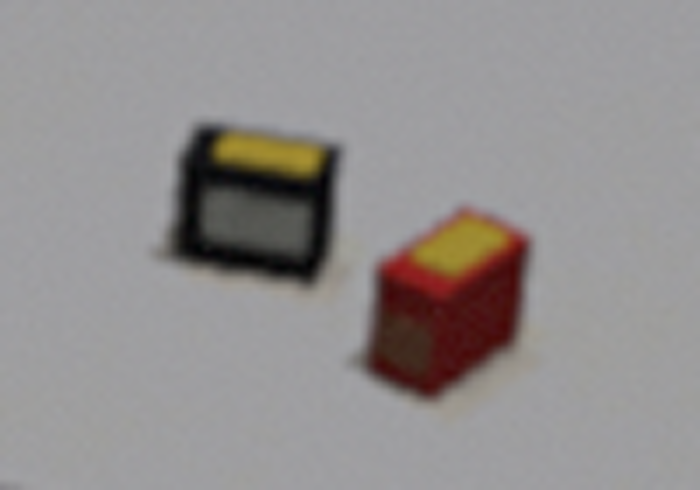

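View pics/topc.png

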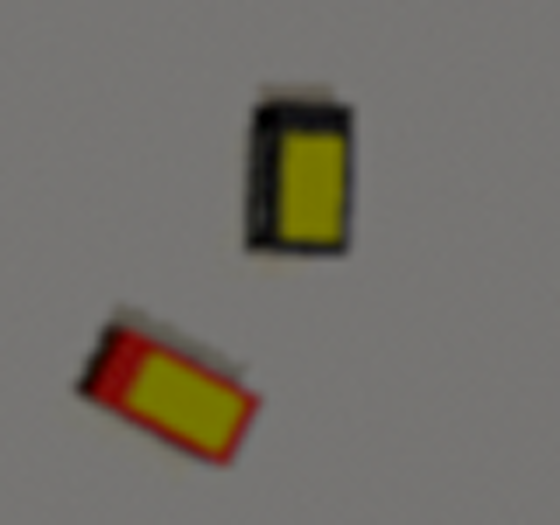

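View pics/topp.png

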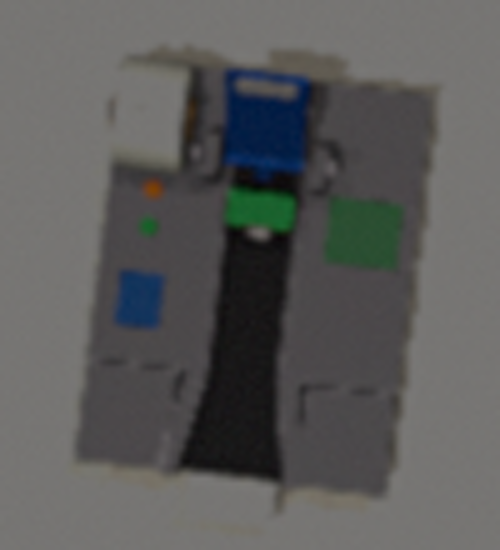

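View pics/sidep.png

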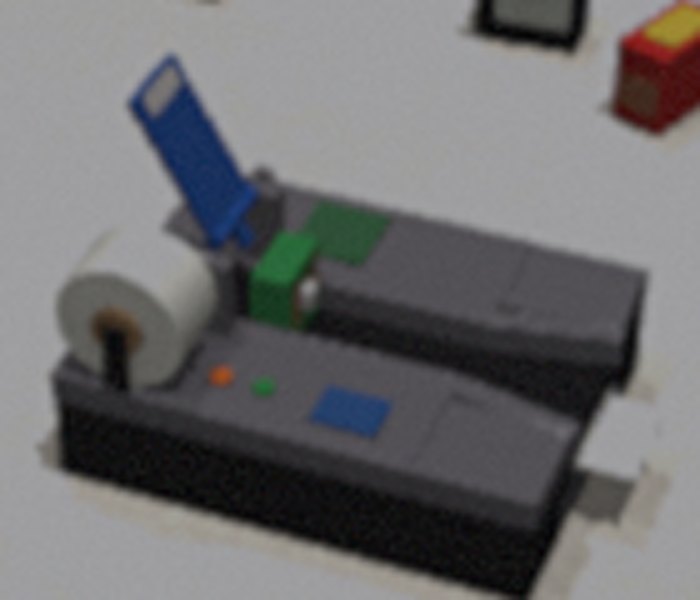

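The black cartridge has its copper end towards +x (the label is set off from that end), and the printer's yaw is about -6°. Next I'll move over the cartridge and measure it with the wrist camera.

Emit:
servo_tool(
  rows=[
    {"dx": -0.005, "dy": 0.061, "dz": -0.05, "wx": 0, "wy": 0, "wz": 0, "fingers": 0},
    {"dx": -0.005, "dy": 0.061, "dz": -0.05, "wx": 0, "wy": 0, "wz": 0, "fingers": 0},
    {"dx": -0.005, "dy": 0.061, "dz": -0.05, "wx": 0, "wy": 0, "wz": 0, "fingers": 0},
    {"dx": -0.005, "dy": 0.061, "dz": -0.05, "wx": 0, "wy": 0, "wz": 0, "fingers": 0},
    {"dx": -0.005, "dy": 0.061, "dz": -0.05, "wx": 0, "wy": 0, "wz": 0, "fingers": 0},
  ],
)

```text
clock: 2.28
eef_pos: [333.2, -393.5, 216.0]
tool_rot: [0.661, 1.57, -0.671]
force: [1.0, -0.3, 0.6]
width: 85.3
```

Emit:
servo_tool(
  rows=[
    {"dx": -0.005, "dy": 0.061, "dz": -0.05, "wx": 0, "wy": 0, "wz": 0, "fingers": 0},
    {"dx": -0.005, "dy": 0.061, "dz": -0.05, "wx": 0, "wy": 0, "wz": 0, "fingers": 0},
    {"dx": 0, "dy": 0, "dz": 0, "wx": 1, "wy": 0, "wz": 0, "fingers": 0},
    {"dx": 0, "dy": 0, "dz": 0, "wx": 1, "wy": 0, "wz": 0, "fingers": 0},
    {"dx": 0, "dy": 0, "dz": 0, "wx": 0.3, "wy": 0, "wz": 0, "fingers": 0},
  ],
)

```text
clock: 2.9
eef_pos: [403.3, -300.3, 223.2]
tool_rot: [0.502, 1.57, -1.07]
force: [0.0, -0.9, -0.1]
width: 85.4
```

Run:
```python
from h import *
st=ctrl.read_state();print(st['clock'],st['eef_pos'],Rtool(st).round(3).tolist(),st['force'])
i=ctrl.camera_info('wrist');im=ctrl.get_image('wrist'); cv2.imwrite("pics/w1.png",im[:,:,::-1]);np.savez('w1.npz',**i)
for l in ["cartridge","cartridge_center","cartridge_face","bay_mouth","printer"]:
    print(l,[(round(d['conf'],2),np.round(d['point'],1).tolist()) for d in ctrl.mark_of(l,'wrist')])
```

```text
2.9 [ 403.29030121 -300.28364641  223.21768356] [[0.0, 1.0, -0.001], [-0.0, -0.001, -1.0], [-1.0, 0.0, 0.0]] [ 0.04637042 -0.88899518 -0.08322052]
cartridge [(0.93, [286.1, 113.6]), (0.58, [248.2, 175.8])]
cartridge_center [(0.63, [284.3, 114.5])]
cartridge_face [(0.92, [288.3, 93.1])]
bay_mouth [(0.88, [6.8, 193.5])]
printer [(0.7, [25.5, 103.0]), (0.52, [287.7, 112.5])]
```

View pics/w1.png

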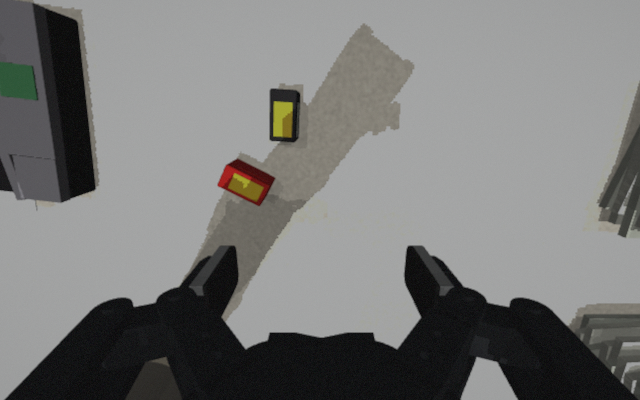

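The wrist view shows the black cartridge at (285,115), with the red one beside it at (247,183) and the printer at the left edge. I'll estimate the position and then take a second, closer view.

Run:
```python
from h import *
i=dict(np.load('w1.npz'));im=cv2.imread('pics/w1.png')
hsv=cv2.cvtColor(im,cv2.COLOR_BGR2HSV)
m=cv2.inRange(hsv,(20,120,60),(35,255,255));m[:, :262]=0;m[:, 310:]=0;m[150:]=0
r=cv2.minAreaRect(np.argwhere(m)[:,::-1].astype(np.float32));print(r)
b=cv2.boxPoints(r);print([onz(i,p,50).round(1).tolist() for p in b],onz(i,r[0],50))
g=cv2.cvtColor(im,cv2.COLOR_BGR2GRAY)
cv2.imwrite("pics/w1c.png",cv2.resize(im[75:215,205:325],None,fx=5,fy=5,interpolation=cv2.INTER_CUBIC))
s,t=ctrl.camera_info('side'),ctrl.camera_info('top')
print(onz(i,(286.1,113.6),0),onz(i,(284.3,114.5),25),tri([(i,(288.3,93.1)),(t,(419.7,204.2)),(s,(357.5,160.1))]),tri([(i,(284.3,114.5)),(t,(420.9,213.1)),(s,(368.7,161))]))
```

```text
((282.5, 119.0), (36.0, 19.0), 90.0)
[[489.1, -245.6, 50.0], [489.1, -267.8, 50.0], [447.9, -266.5, 50.0], [447.9, -243.6, 50.0]] [ 468.8521798  -255.88298823   50.        ]
[ 474.70761952 -254.508759      0.        ] [ 473.76213935 -255.12318951   25.        ] [ 499.49962404 -257.40055926   13.7082218 ] [ 471.56062241 -255.416313     18.35251052]
```

View pics/w1c.png

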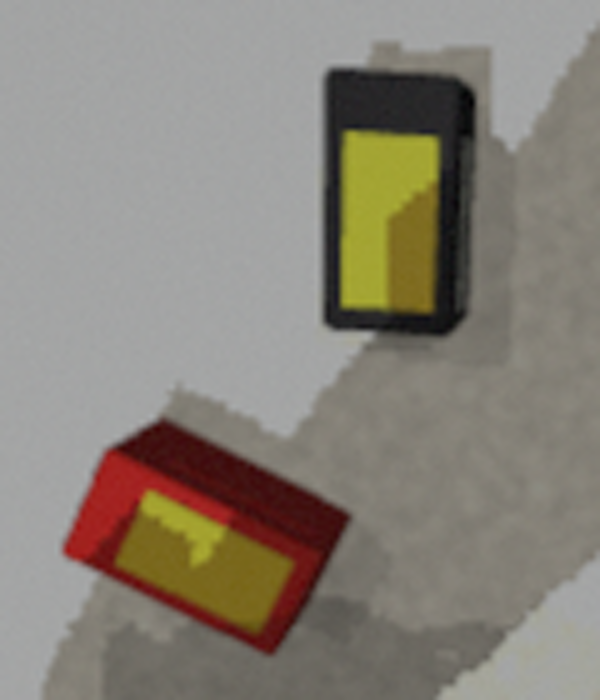

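Emit:
servo_tool(
  rows=[
    {"dx": 0.04, "dy": 0.031, "dz": -0.02, "wx": 0, "wy": 0, "wz": 0, "fingers": 0},
    {"dx": 0.04, "dy": 0.031, "dz": -0.02, "wx": 0, "wy": 0, "wz": 0, "fingers": 0.2},
    {"dx": 0.04, "dy": 0.031, "dz": -0.02, "wx": 0, "wy": 0, "wz": 0, "fingers": 0.2},
    {"dx": 0, "dy": 0, "dz": 0, "wx": 0, "wy": 0, "wz": 0, "fingers": 0.2},
  ],
)

```text
clock: 3.7
eef_pos: [473.2, -252.9, 130.9]
tool_rot: [-2.348, 1.567, 2.367]
force: [-0.6, -0.3, -0.2]
width: 68.4
```

Run:
```python
from h import *
i0=dict(np.load('w1.npz'))
for p in [(205+110/5,75+450/5),(205+325/5,75+550/5),(205+272/5,75+655/5),(205+65/5,75+550/5)]: print('red',onz(i0,p,50).round(0))
for p in [(205+328/5,75+72/5),(205+455/5,75+78/5),(205+445/5,75+333/5),(205+326/5,75+325/5)]: print('blk',onz(i0,p,50).round(1))
st=ctrl.read_state();print(st['clock'],st['eef_pos'],st['width'])
i=ctrl.camera_info('wrist');im=ctrl.get_image('wrist'); cv2.imwrite("pics/w2.png",im[:,:,::-1]);np.savez('w2.npz',**i)
for l in ["cartridge","cartridge_center","cartridge_face"]:
    print(l,[(round(d['conf'],2),np.round(d['point'],1).tolist()) for d in ctrl.mark_of(l,'wrist')])
```

```text
red [ 414. -185.   50.]
red [ 388. -237.   50.]
red [ 360. -222.   50.]
red [ 388. -171.   50.]
blk [ 501.8 -243.4   50. ]
blk [ 500.5 -272.7   50. ]
blk [ 442.4 -268.8   50. ]
blk [ 444.3 -240.    50. ]
3.7 [ 473.23944734 -252.93142638  130.91474303] 68.38062987659215
cartridge [(0.94, [276.6, 249.4]), (0.74, [321.9, 177.6])]
cartridge_center [(0.91, [325.9, 186.3]), (0.64, [275.2, 261.1])]
cartridge_face [(0.97, [327.6, 160.4]), (0.61, [251.5, 247.8]), (0.23, [322.2, 187.9])]
```

View pics/w2.png

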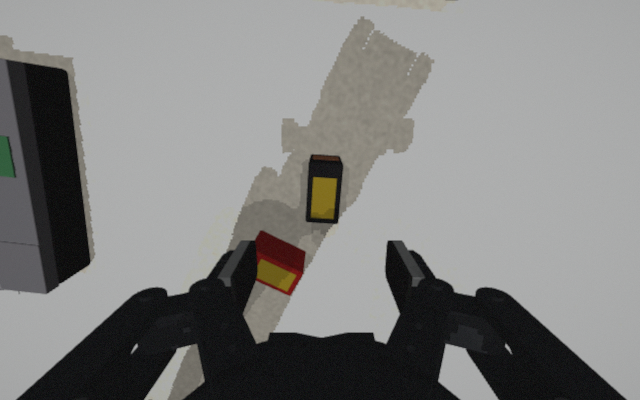

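The copper strip shows on the +x face, at (325,157). I'll fit the cartridge's top corners in this picture.

Run:
```python
from h import *
from scipy.optimize import least_squares
im=cv2.imread('pics/w2.png')
cv2.imwrite("pics/w2c.png",cv2.resize(im[140:240,280:370],None,fx=6,fy=6,interpolation=cv2.INTER_CUBIC))
i1,i2=dict(np.load('w1.npz')),dict(np.load('w2.npz'))
rects=[]
for n,i,(x0,x1,y0,y1) in [('w1',i1,(262,310,80,150)),('w2',i2,(295,355,150,225))]:
    im=cv2.imread(f'pics/{n}.png');hsv=cv2.cvtColor(im,cv2.COLOR_BGR2HSV)
    m=cv2.inRange(hsv,(18,110,50),(35,255,255));mm=np.zeros_like(m);mm[y0:y1,x0:x1]=m[y0:y1,x0:x1]
    r=cv2.minAreaRect(np.argwhere(mm)[:,::-1].astype(np.float32));M=cv2.moments(mm,True);c=(M['m10']/M['m00'],M['m01']/M['m00']);print(r,c);rects.append((i,c))
    print([onz(i,p,50).round(1).tolist() for p in cv2.boxPoints(r)])
print('label',tri(rects), [onz(i,c,50).round(1) for i,c in rects])
```

```text
((282.5, 119.0), (36.0, 19.0), 90.0) (282.40673211781206, 118.85273492286115)
[[489.1, -245.6, 50.0], [489.1, -267.8, 50.0], [447.9, -266.5, 50.0], [447.9, -243.6, 50.0]]
((323.2920837402344, 197.61947631835938), (24.87810707092285, 41.50785446166992), 3.814074993133545) (323.2013888888889, 197.3779761904762)
[[448.7, -242.9, 50.0], [489.7, -245.7, 50.0], [488.2, -268.7, 50.0], [447.2, -266.9, 50.0]]
label [ 469.07930961 -255.89355327   49.9895136 ] [array([ 469. , -255.8,   50. ]), array([ 469.1, -256. ,   50. ])]
```

View pics/w2c.png

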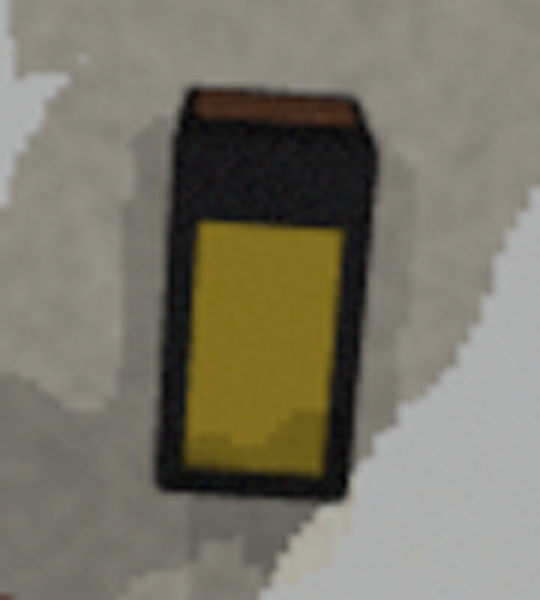

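Label triangulated at z = 50.0, as it must be. The cartridge centre is about (472,-256) with yaw -3.3°, so I'll descend and grip.

Emit:
servo_tool(
  rows=[
    {"dx": 0.01, "dy": -0.0013, "dz": 0.0041, "wx": 0.55, "wy": 0, "wz": 0, "fingers": 0.2},
    {"dx": 0.05, "dy": 0, "dz": 0, "wx": 0, "wy": 0, "wz": 0, "fingers": 0.2},
    {"dx": 0.05, "dy": 0, "dz": 0, "wx": 0, "wy": 0, "wz": 0, "fingers": 0.2},
    {"dx": 0.04, "dy": 0, "dz": 0, "wx": 0, "wy": 0, "wz": 0, "fingers": 0.2},
    {"dx": 0, "dy": 0, "dz": 0, "wx": 0, "wy": 0, "wz": 0, "fingers": 0.2},
  ],
)

```text
clock: 4.53
eef_pos: [469.9, -258.4, 19.0]
tool_rot: [-1.861, 1.567, 2.791]
force: [0.5, -0.2, 0.6]
width: 67.9
```

Emit:
servo_tool(
  rows=[
    {"dx": 0, "dy": 0, "dz": 0, "wx": 0, "wy": 0, "wz": 0, "fingers": 1},
    {"dx": 0, "dy": 0, "dz": 0, "wx": 0, "wy": 0, "wz": 0, "fingers": 1},
    {"dx": 0, "dy": 0, "dz": 0, "wx": 0, "wy": 0, "wz": 0, "fingers": 1},
    {"dx": 0, "dy": 0, "dz": 0, "wx": 0, "wy": 0, "wz": 0, "fingers": 1},
  ],
)

```text
clock: 5.03
eef_pos: [472.3, -258.7, 21.2]
tool_rot: [1.188, 1.57, -0.442]
force: [0.1, 0.3, -0.5]
width: -0.6
```

Run:
```python
from h import *
st=ctrl.read_state();print(st['clock'],st['eef_pos'],st['width'],st['force'],Rtool(st).round(3).tolist())
im=ctrl.get_image('wrist'); cv2.imwrite("pics/w3.png",im[:,:,::-1])
```

```text
5.025 [ 472.3156884  -258.6630447    21.15616805] -0.5555059359163163 [ 0.10221527  0.32179799 -0.45653623] [[0.001, 0.998, -0.059], [-0.0, -0.059, -0.998], [-1.0, 0.001, 0.0]]
```

View pics/w3.png

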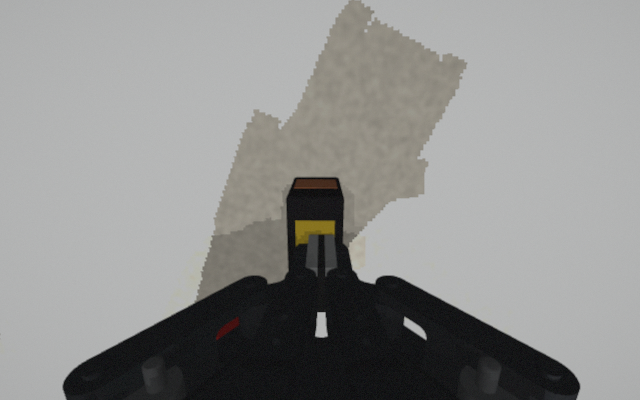

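The gripper reports fully shut (-0.6 mm), so the grasp missed. In the wrist view the shut fingers sit at (321,240), over the rear of the cartridge at (315,235). I'll check where each really is.

Run:
```python
from h import *
i=ctrl.camera_info('wrist');st=ctrl.read_state()
C=-i['R'].T@i['t'];print('cam',C, Rtool(st).T@(C-st['eef_pos']), (i['R']@Rtool(st)).round(3).tolist(),st['eef_pos'],st['qpos'])
print('tcp px',proj(i,st['eef_pos']))
for p in [(289,197),(343,195),(296,221),(335,221)]: print(onz(i,p,50).round(1))
im=cv2.imread('pics/w3.png');cv2.imwrite("pics/w3c.png",cv2.resize(im[165:315,245:395],None,fx=4,fy=4,interpolation=cv2.INTER_CUBIC))
for c in ['side','top']:
    im=ctrl.get_image(c);cv2.imwrite(f"pics/{c}3.png",im[:,:,::-1])
    x,y=(300,60) if c=='side' else (360,150)
    cv2.imwrite(f"pics/{c}3c.png",cv2.resize(im[y:y+140,x:x+140,::-1],None,fx=4,fy=4,interpolation=cv2.INTER_CUBIC))
```

```text
cam [ 545.78013038 -263.9856169   198.2187358 ] [-177.14338235   73.86004332    1.10975431] [[0.0, 0.001, 1.0], [-0.287, -0.958, 0.001], [0.958, -0.287, 0.0]] [ 472.24150946 -258.60639384   21.0198344 ] [ 0.42050998  0.73543316  0.04331288  1.96821989 -0.06850084  0.43850285
 -1.11482876]
tcp px [319.22696373 226.7243658 ]
[ 502.6 -244.1   50. ]
[ 502.  -273.4   50. ]
[ 488.4 -246.8   50. ]
[ 487.2 -268.5   50. ]
```

View pics/w3c.png

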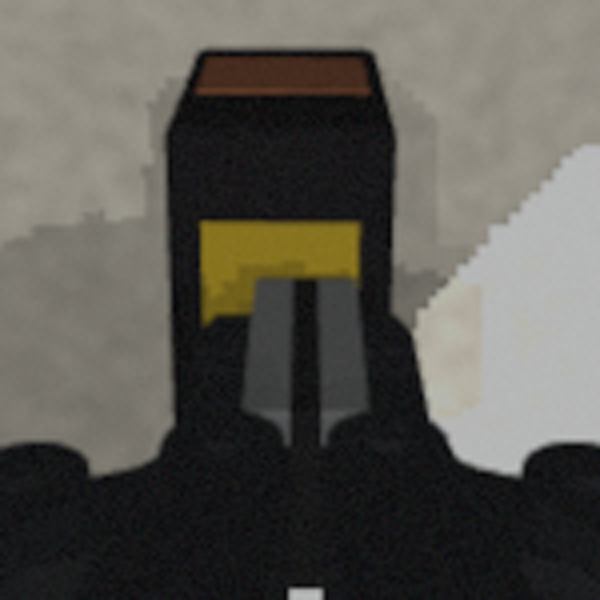

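View pics/side3c.png

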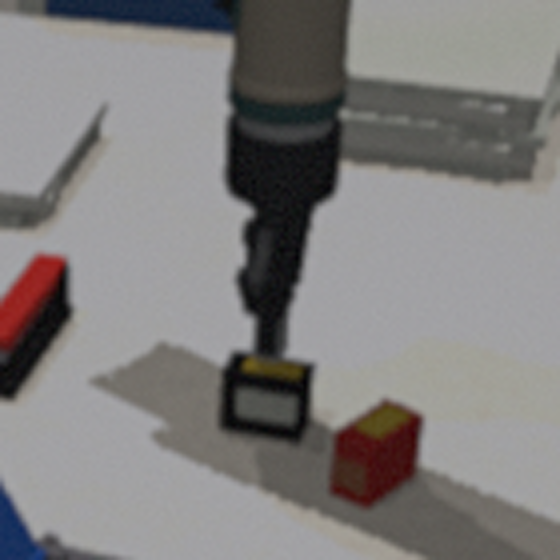

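View pics/top3c.png

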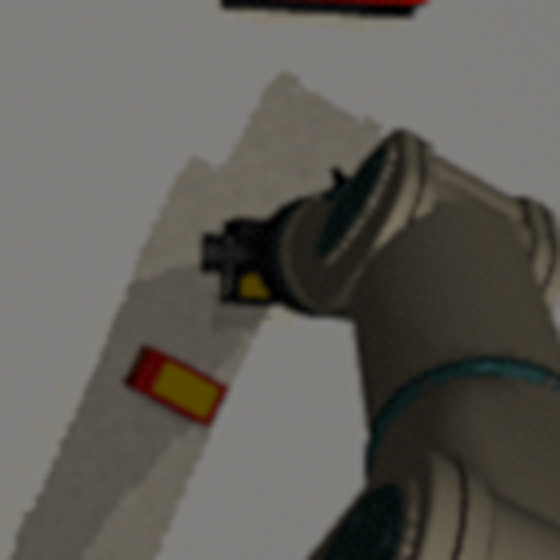

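Run:
```python
from h import *
s,t,w=[ctrl.camera_info(c) for c in ('side','top','wrist')]
for z in (21,35,50,55,60,80): print(z,[proj(c,(472.3,-258.6,z)).round(1) for c in (s,t,w)])
st=ctrl.read_state();print(st)
```

```text
21 [array([366. , 159.3]), array([422.1, 214.7]), array([319.3, 226.6])]
35 [array([366.3, 155. ]), array([423.3, 214.6]), array([319.2, 235.2])]
50 [array([366.6, 150.4]), array([424.5, 214.5]), array([319. , 246.1])]
55 [array([366.7, 148.8]), array([424.9, 214.4]), array([319. , 250.2])]
60 [array([366.8, 147.2]), array([425.4, 214.4]), array([318.9, 254.5])]
80 [array([367.3, 140.9]), array([427.1, 214.2]), array([318.6, 275. ])]
{'clock': 5.175, 'qpos': array([ 0.42057553,  0.73591312,  0.0432835 ,  1.96829599, -0.06853533,
        0.43850138, -1.11479351]), 'qd': array([ 0.00085028,  0.00285886,  0.00085547, -0.00073126,  0.00161902,
        0.0010581 ,  0.00091284]), 'tau': array([ 1.01370475e-03, -5.20823872e+01,  1.42613355e+00, -9.80337560e+00,
        5.46142677e-03, -1.10255838e-03, -4.13756934e-04]), 'eef_pos': array([ 472.04747014, -258.53088067,   20.74933029]), 'tool_rot': array([ 1.29808836,  1.57054338, -0.33143354]), 'force': array([ 0.56324119, -0.23591454, -0.10902408]), 'torque': array([ 0.01022999, -0.00905342,  0.01926927]), 'width': -0.32218640834439155}
```

Both views put the real fingertips at about z 55, roughly 35 mm above the TCP position the state reports. The fingers simply shut above the cartridge without touching it (force about 0). I'll open, centre, and go lower in stages while watching the force.

Emit:
servo_tool(
  rows=[
    {"dx": 0, "dy": 0, "dz": -0.0033, "wx": 0, "wy": 0, "wz": 0, "fingers": 0.2},
    {"dx": 0, "dy": 0, "dz": 0, "wx": 0, "wy": 0, "wz": 0, "fingers": 0.2},
    {"dx": 0, "dy": 0, "dz": 0, "wx": 0, "wy": 0, "wz": 0, "fingers": 0.2},
    {"dx": 0.01, "dy": 0, "dz": 0, "wx": 0, "wy": 0, "wz": 0, "fingers": 0.2},
    {"dx": 0.01, "dy": 0, "dz": 0, "wx": 0, "wy": 0, "wz": 0, "fingers": 0.2},
  ],
)

```text
clock: 5.8
eef_pos: [472.1, -256.0, 5.0]
tool_rot: [-1.966, 1.571, 2.688]
force: [-1.5, -0.1, -0.1]
width: 67.9
```

Run:
```python
from h import *
st=ctrl.read_state();print(st['clock'],st['eef_pos'],st['width'],st['force'])
im=ctrl.get_image('wrist')[:,:,::-1].copy(); i=ctrl.camera_info('wrist')
R=Rtool(st)
for e,c in ((0,(0,0,255)),(35,(0,255,0))):
  for z in (-34,0,34):
    p=proj(i,st['eef_pos']+R@np.array([-e,0,z]));cv2.circle(im,tuple(int(v) for v in p),3,c,-1)
cv2.imwrite("pics/w4.png",im)
im=ctrl.get_image('side');cv2.imwrite("pics/s4.png",cv2.resize(im[90:190,310:430,::-1],None,fx=5,fy=5,interpolation=cv2.INTER_CUBIC))
```

```text
5.8 [ 472.05909049 -256.04750385    4.99966788] 67.94964215275229 [-1.52022351 -0.08797871 -0.13809238]
```

View pics/w4.png

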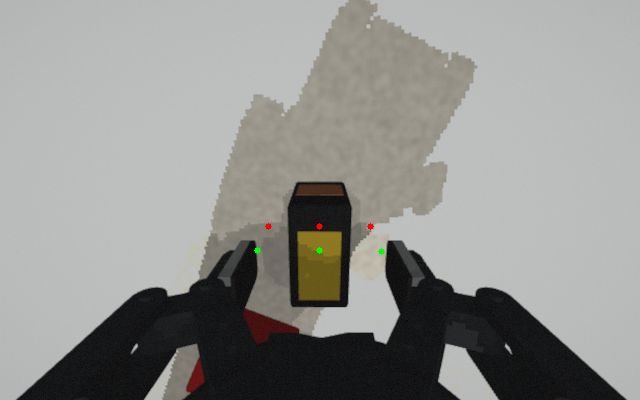

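View pics/s4.png

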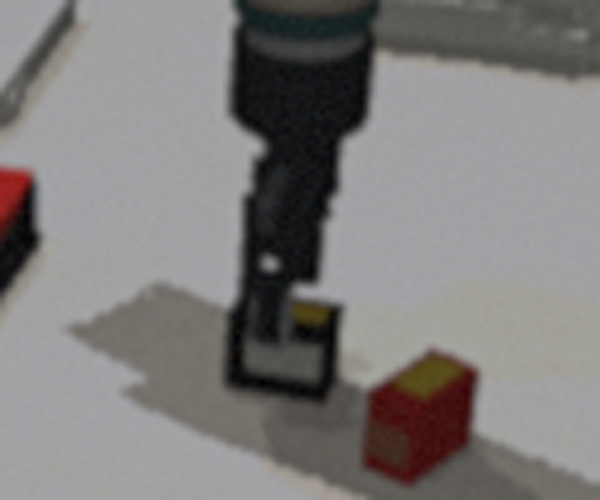

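Run:
```python
from h import *
s=ctrl.camera_info('side')
for z in (10,20,30,40,50): print(z,proj(s,(472,-222,z)).round(1),proj(s,(480,-218,z)).round(1))
```

```text
10 [363.5 169.3] [360.4 169.6]
20 [363.7 166.2] [360.6 166.6]
30 [363.9 163.1] [360.8 163.5]
40 [364.1 160. ] [361.  160.4]
50 [364.3 156.9] [361.1 157.2]
```

Emit:
servo_tool(
  rows=[
    {"dx": 0.008, "dy": 0, "dz": 0, "wx": 0, "wy": 0, "wz": 0, "fingers": 0.2},
    {"dx": 0.006, "dy": 0, "dz": 0, "wx": 0, "wy": 0, "wz": 0, "fingers": 0.2},
    {"dx": 0, "dy": 0, "dz": 0, "wx": 0, "wy": 0, "wz": 0, "fingers": 0.2},
  ],
)

```text
clock: 6.28
eef_pos: [471.8, -255.9, -5.4]
tool_rot: [-2.021, 1.57, 2.633]
force: [0.6, -0.7, 0.6]
width: 68.4
```

The offset is confirmed: the open tips are about 40 mm above the reported TCP, and there is no contact force. I'll go to TCP z = -14 and close.

Emit:
servo_tool(
  rows=[
    {"dx": 0.0115, "dy": 0, "dz": 0, "wx": 0, "wy": 0, "wz": 0, "fingers": 0.2},
    {"dx": 0, "dy": 0, "dz": 0, "wx": 0, "wy": 0, "wz": 0, "fingers": 1},
    {"dx": 0, "dy": 0, "dz": 0, "wx": 0, "wy": 0, "wz": 0, "fingers": 1},
    {"dx": 0, "dy": 0, "dz": 0, "wx": 0, "wy": 0, "wz": 0, "fingers": 1},
    {"dx": 0, "dy": 0, "dz": 0, "wx": 0, "wy": 0, "wz": 0, "fingers": 1},
  ],
)

```text
clock: 6.9
eef_pos: [472.2, -256.1, -13.4]
tool_rot: [1.076, 1.57, -0.554]
force: [-0.6, -0.5, -0.0]
width: 31.0
```

Run:
```python
from h import *
st=ctrl.read_state();print(st['clock'],st['eef_pos'],st['width'],st['force'])
im=ctrl.get_image('wrist')[:,:,::-1].copy(); i=ctrl.camera_info('wrist');np.savez('w5.npz',**i)
cv2.imwrite("pics/w5.png",im)
im=ctrl.get_image('side');cv2.imwrite("pics/s5.png",cv2.resize(im[90:190,310:430,::-1],None,fx=5,fy=5,interpolation=cv2.INTER_CUBIC))
```

```text
6.9 [ 472.23011505 -256.12062159  -13.41529458] 30.992297425544272 [-0.55412392 -0.48426569 -0.02059179]
```

View pics/w5.png

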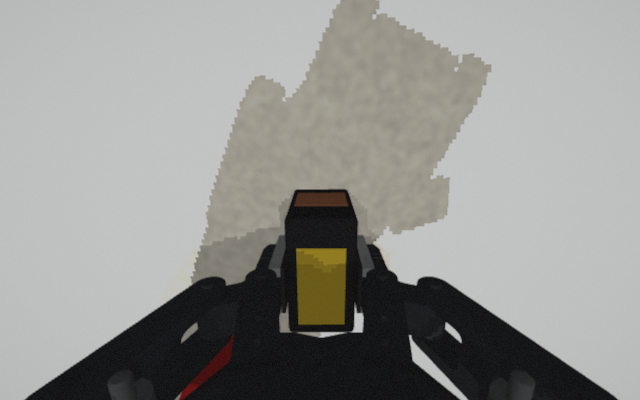

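View pics/s5.png

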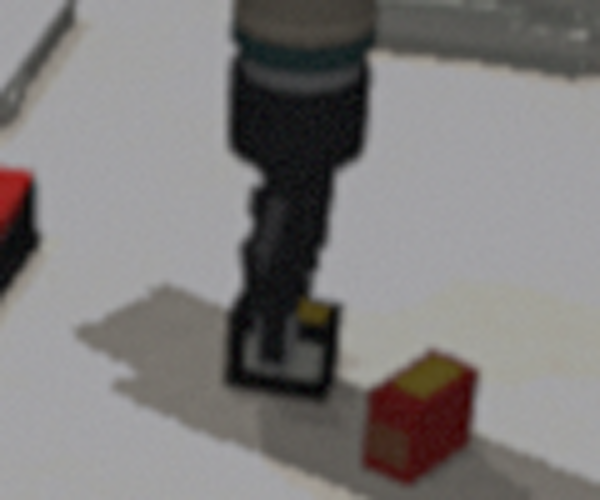

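The cartridge is gripped (31 mm). I'll lift it and go towards the printer for two views of the bay.

Emit:
servo_tool(
  rows=[
    {"dx": -0.04, "dy": 0, "dz": 0, "wx": 0, "wy": 0, "wz": 0, "fingers": 1},
    {"dx": -0.06, "dy": 0, "dz": 0, "wx": 0, "wy": 0, "wz": 0, "fingers": 1},
    {"dx": -0.03, "dy": -0.028, "dz": -0.064, "wx": 0, "wy": 0, "wz": 0, "fingers": 1},
    {"dx": -0.03, "dy": -0.028, "dz": -0.064, "wx": 0, "wy": 0, "wz": 0, "fingers": 1},
    {"dx": -0.03, "dy": -0.028, "dz": -0.064, "wx": 0, "wy": 0, "wz": 0, "fingers": 1},
  ],
)

```text
clock: 7.62
eef_pos: [416.8, -107.0, 129.5]
tool_rot: [-2.955, 1.57, 1.698]
force: [1.8, 0.4, -2.0]
width: 31.2
```

Emit:
servo_tool(
  rows=[
    {"dx": -0.03, "dy": -0.028, "dz": -0.064, "wx": 0, "wy": 0, "wz": 0, "fingers": 1},
    {"dx": 0, "dy": 0, "dz": 0, "wx": 0.4, "wy": 0, "wz": 0, "fingers": 1},
    {"dx": 0, "dy": 0, "dz": 0, "wx": 0, "wy": 0, "wz": 0, "fingers": 1},
  ],
)

```text
clock: 8.0
eef_pos: [399.8, -59.7, 151.5]
tool_rot: [1.085, 1.57, -0.586]
force: [0.1, 0.2, -1.8]
width: 30.9
```

```bash
cat > look.py <<'E'
from h import *
import sys
n=sys.argv[1]
st=ctrl.read_state();print(st['clock'],st['eef_pos'],st['width'],st['force'],'yaw',np.degrees(np.arctan2(*Rtool(st)[[1,0],1])))
i=ctrl.camera_info('wrist')
im=ctrl.get_image('wrist')[:,:,::-1].copy();np.savez(n+'.npz',**i,eef=st['eef_pos'],Rt=Rtool(st))
cv2.imwrite(f"pics/{n}.png",im)
for l in sys.argv[2:]:
    print(l,[(round(d['conf'],2),np.round(d['point'],1).tolist()) for d in ctrl.mark_of(l,'wrist')])
E
python3 look.py w6 bay_mouth flap_hinge flap_lip printer
```

```text
8.0 [399.83315651 -59.70668025 151.52237211] 30.852530099670744 [ 0.05365963  0.24926781 -1.84558715] yaw -5.73128844397143
bay_mouth [(0.7, [165.4, 223.3])]
flap_hinge [(0.78, [92.7, 28.4])]
flap_lip []
printer [(0.84, [172.5, 115.1])]
```

View pics/w6.png

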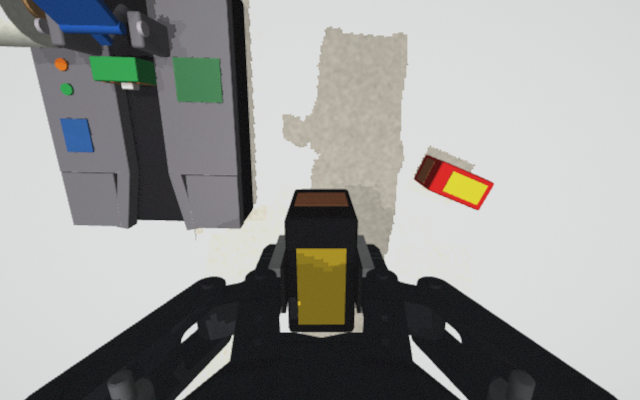

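The wrist view shows the bay clearly: mouth at about (163,220), green connector at (122,70) with its white pin at (130,86), and the hinge at (92,28). I'll crop it for accurate deck edges.

Run:
```python
from h import *
im=cv2.imread('pics/w6.png');c=im[0:240,25:265]
cv2.imwrite("pics/w6c.png",cv2.resize(cv2.convertScaleAbs(c,alpha=1.3,beta=20),(600*1,600),interpolation=cv2.INTER_CUBIC))
s,t=ctrl.camera_info('side'),ctrl.camera_info('top')
i=dict(np.load('w6.npz'))
print('mouth',tri([(i,(165.4,223.3)),(t,(292.1,250)),(s,(378,244.6))]),onz(i,(165.4,223.3),45))
print('hinge',tri([(i,(92.7,28.4)),(t,(297.4,187.4)),(s,(306,203.7))]),onz(i,(92.7,28.4),99))
print('printer',onz(i,(172.5,115.1),0),onz(t,(293,209.3),0))
```

```text
mouth [376.20673112 109.1430899   37.63980438] [376.10089487 108.5610761   45.        ]
hinge [545.66690798  88.26190331  98.35062242] [546.32489395  88.67634274  99.        ]
printer [486.12556424  96.01403626   0.        ] [489.29724386 104.13065597   0.        ]
```

View pics/w6c.png

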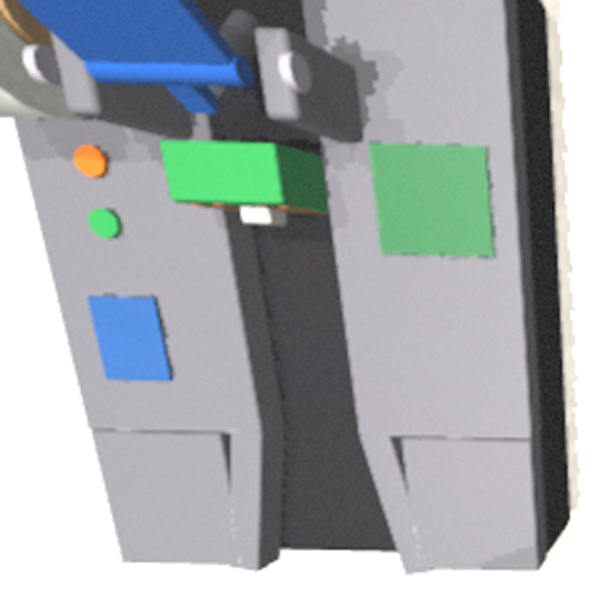

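Emit:
servo_tool(
  rows=[
    {"dx": 0, "dy": -0.06, "dz": -0.05, "wx": 0, "wy": 0, "wz": 0, "fingers": 1},
    {"dx": 0, "dy": -0.06, "dz": -0.05, "wx": 0, "wy": 0, "wz": 0, "fingers": 1},
    {"dx": 0, "dy": 0, "dz": -0.07, "wx": 0, "wy": 0, "wz": 0, "fingers": 1},
    {"dx": 0, "dy": 0, "dz": 0, "wx": 0, "wy": 0, "wz": 0, "fingers": 1},
  ],
)

```text
clock: 8.75
eef_pos: [323.9, 79.8, 151.5]
tool_rot: [2.292, 1.568, 0.628]
force: [-0.0, -0.3, -1.2]
width: 30.9
```

```bash
python3 look.py w7 bay_mouth flap_hinge flap_lip printer
python3 - <<'E'
from h import *
im=cv2.imread('pics/w7.png');c=im[0:160,230:430]
cv2.imwrite("pics/w7c.png",cv2.resize(cv2.convertScaleAbs(c,alpha=1.3,beta=20),(800,640),interpolation=cv2.INTER_CUBIC)[:600])
E
```

```text
8.75 [323.93351777  79.77591718 151.50795762] 30.929097220894914 [-0.00205769 -0.33474102 -1.20624533] yaw -5.3450017102649925
bay_mouth [(0.82, [286.3, 135.4])]
flap_hinge []
flap_lip []
printer [(0.98, [290.0, 20.8])]
```

View pics/w7.png

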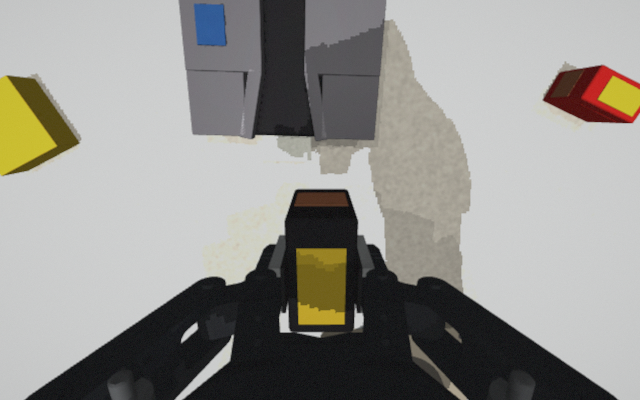

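View pics/w7c.png

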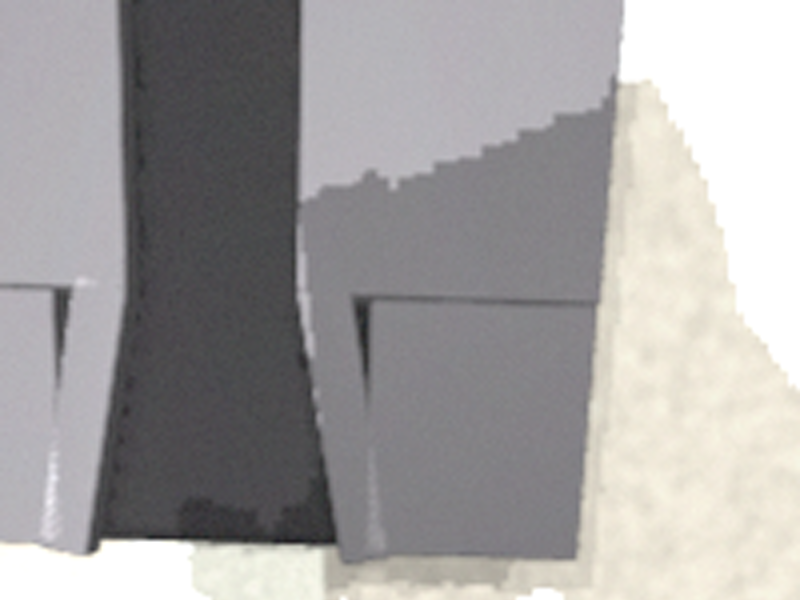

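Run:
```python
from h import *
i6,i7=dict(np.load('w6.npz')),dict(np.load('w7.npz'))
f6=lambda a,b:(25+a/2.5,b/2.5); f7=lambda a,b:(230+a/4,b/4)
P6=dict(L0=(236,232),L1=(263,430),Lm=(258,571),R0=(328,215),R1=(360,432),Rm=(408,573),outf=(540,570),outb=(500,0),lf=(122,562))
P7=dict(L0=(119,0),L1=(125,290),Lm=(92,552),R0=(301,0),R1=(297,295),Rm=(342,562),outf=(576,558))
W={}
for k,v in P6.items(): W['6'+k]=onz(i6,f6(*v),60)
for k,v in P7.items(): W['7'+k]=onz(i7,f7(*v),60)
W['7lf']=onz(i7,(193,134),60)
for k,v in sorted(W.items(),key=lambda a:a[0][1:]): print(k,v.round(1))
for k in P7: 
    print(k,'tri',tri([(i6,f6(*P6[k])),(i7,f7(*P7[k]))]).round(1))
for a,b in (('L0','L1'),('R0','R1')):
  for n in '67':
    d=W[n+a]-W[n+b]; print(n,a,np.degrees(np.arctan2(d[1],d[0])).round(2))
    
# connector bits (w6): block top front edge z=?; hinge
for z in (85,75): print('conn front top',z,onz(i6,f6(170,200),z).round(1),onz(i6,f6(280,207),z).round(1))
print('pin', onz(i6,f6(262,210),65).round(1))
```

```text
6L0 [507.1 108.3  60. ]
7L0 [489.3 113.7  60. ]
6L1 [436.3 119.4  60. ]
7L1 [435.  120.8  60. ]
6Lm [379.5 138.3  60. ]
7Lm [380.1 136.9  60. ]
6R0 [509.4  74.3  60. ]
7R0 [485.8  76.7  60. ]
6R1 [431.9  82.6  60. ]
7R1 [430.5  83.6  60. ]
6Rm [372.6  77.7  60. ]
7Rm [372.5  79.4  60. ]
6lf [388.8 192.1  60. ]
7lf [388.8 191.6  60. ]
6outb [568.1   1.1  60. ]
6outf [368.6  24.   60. ]
7outf [368.4  25.2  60. ]
L0 tri [504.1 119.9  36.9]
L1 tri [435.7 121.5  56.7]
Lm tri [380.3 136.4  62.5]
R0 tri [502.9  80.6  40.6]
R1 tri [431.2  83.9  57.3]
Rm tri [372.   79.3  57.4]
outf tri [368.   24.8  58. ]
6 L0 -8.95
7 L0 -7.41
6 R0 -6.1
7 R0 -7.07
conn front top 85 [515.3 109.9  85. ] [509.9  75.6  85. ]
conn front top 75 [517.1 117.2  75. ] [511.4  81.5  75. ]
pin [512.5  93.9  65. ]
```

Run:
```python
from h import *
i=dict(np.load('w7.npz'));im=cv2.imread('pics/w7.png')
hsv=cv2.cvtColor(im,cv2.COLOR_BGR2HSV);m=cv2.inRange(hsv,(18,100,40),(35,255,255));mm=np.zeros_like(m);mm[240:335,285:355]=m[240:335,285:355]
r=cv2.minAreaRect(np.argwhere(mm)[:,::-1].astype(np.float32));print(r)
z=i['eef'][2]+63.4
for p in [r[0],*cv2.boxPoints(r)]: print((i['Rt'].T@(onz(i,p,z)-i['eef'])).round(1))
st=[ctrl.read_state()][0];R=Rtool(st);yaw=np.degrees(np.arctan2(R[1,1],R[0,1]));print(yaw)
M=np.array([377.2,108.3,0]);x=np.array([.993,-.1184,0])
tgt=M+15*x; tgt[2]=64-13.4
print('target',tgt,'tool delta/750',(R.T@(tgt-st['eef_pos'])/750).round(4))
```

```text
((321.0, 286.5), (77.0, 50.0), 90.0)
[-63.4  -3.2   1.2]
[-63.4  16.3  -9.9]
[-63.4  16.4  12.2]
[-63.5 -24.5  13.2]
[-63.4 -24.5 -10.8]
-5.941650412554708
target [392.095 106.524  50.6  ] tool delta/750 [ 0.1342  0.0877 -0.0514]
```

Emit:
servo_tool(
  rows=[
    {"dx": 0, "dy": 0, "dz": 0, "wx": 0.15, "wy": 0, "wz": 0, "fingers": 1},
    {"dx": 0.0447, "dy": 0.029, "dz": -0.0179, "wx": 0, "wy": 0, "wz": 0, "fingers": 1},
    {"dx": 0.0447, "dy": 0.029, "dz": -0.0179, "wx": 0, "wy": 0, "wz": 0, "fingers": 1},
    {"dx": 0.0447, "dy": 0.029, "dz": -0.0179, "wx": 0, "wy": 0, "wz": 0, "fingers": 1},
    {"dx": 0, "dy": 0, "dz": 0, "wx": 0, "wy": 0, "wz": 0, "fingers": 1},
  ],
)

```text
clock: 9.62
eef_pos: [393.0, 108.5, 48.7]
tool_rot: [-1.058, 1.568, -2.747]
force: [-0.9, -0.0, -0.8]
width: 31.4
```

```bash
python3 look.py w8
python3 - <<'E'
from h import *
im=ctrl.get_image('side');cv2.imwrite("pics/s8.png",cv2.resize(im[140:290,260:420,::-1],None,fx=4,fy=4,interpolation=cv2.INTER_CUBIC))
E
```

```text
9.625 [392.99630835 108.53354157  48.71351526] 31.439231342170096 [-0.94353498 -0.02605781 -0.8361328 ] yaw -6.750554146970273
```

View pics/w8.png

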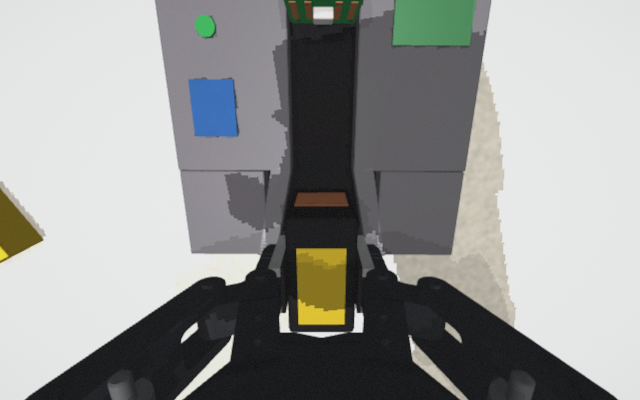

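View pics/s8.png

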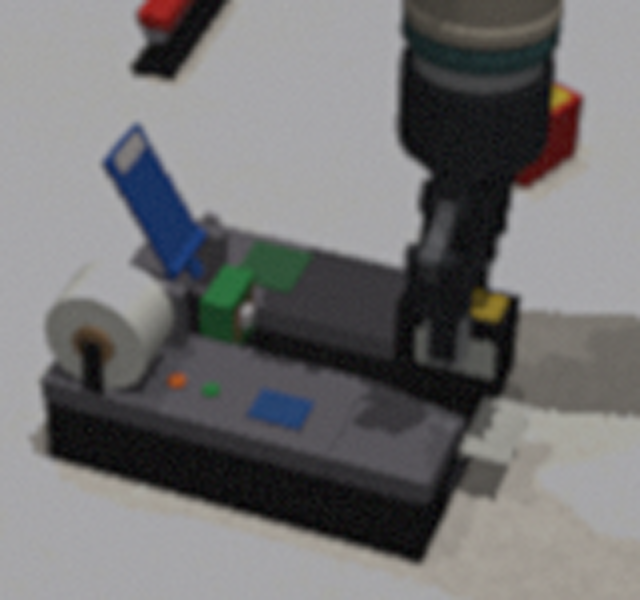

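The wrist view shows the cartridge centred over the bay (copper at 295–348, bay at 289–357) and the white pin at (323,14). The side view shows it just above the mouth. I'll check the numbers in the tool frame.

Run:
```python
from h import *
i=dict(np.load('w8.npz'));im=cv2.imread('pics/w8.png')
c=cv2.convertScaleAbs(im[0:210,260:390],alpha=2.2,beta=30);cv2.imwrite("pics/w8c.png",cv2.resize(c,None,fx=4,fy=4,interpolation=cv2.INTER_CUBIC)[:600])
T=lambda p,z:(i['Rt'].T@(onz(i,p,z)-i['eef'])).round(1)
for r in (60,100,150): print(r,T((290,r),60),T((356,r),60))
print('pin',T((323,14),65),'conn',T((287,23),60),T((360,23),60), T((287,23),50),'copper',T((295,206),112-20),T((348,206),112-20))
```

```text
60 [-11.5 100.2 -15.4] [-11.5 100.2  19.6]
100 [-11.5  80.1 -16. ] [-11.4  80.1  20.3]
150 [-11.4  52.7 -16.9] [-11.4  52.7  21.4]
pin [-16.5 120.1   2. ] conn [-11.6 117.5 -16.4] [-11.5 117.6  21. ] [ -1.6 120.1 -17.5] copper [-43.4  29.2 -11.8] [-43.3  29.2  14.5]
```

View pics/w8c.png

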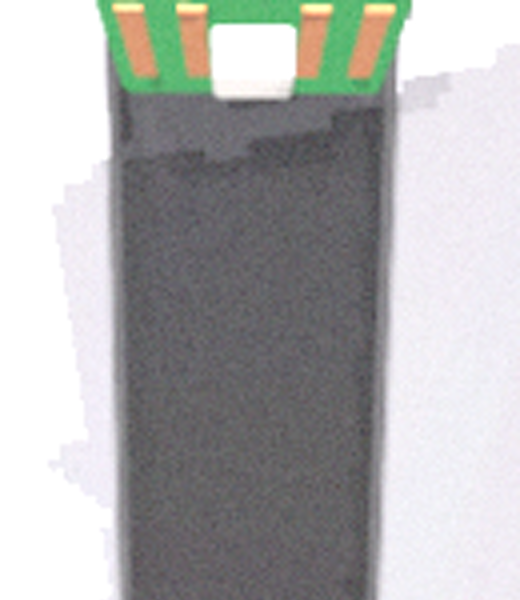

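The bay axis sits 0.8 mm to the side of the cartridge and parallel within 0.2°. The connector face is about 91 mm ahead of the copper. I'll correct, lower and slide in.

Emit:
servo_tool(
  rows=[
    {"dx": 0.01, "dy": 0, "dz": 0.001, "wx": 0, "wy": 0, "wz": 0, "fingers": 1},
    {"dx": 0.01, "dy": 0, "dz": 0, "wx": 0, "wy": 0, "wz": 0, "fingers": 1},
    {"dx": 0, "dy": 0, "dz": 0, "wx": 0, "wy": 0, "wz": 0, "fingers": 1},
  ],
)

```text
clock: 10.1
eef_pos: [392.5, 108.0, 37.2]
tool_rot: [-0.805, 1.569, -2.494]
force: [0.8, 0.5, -1.3]
width: 31.3
```

Emit:
servo_tool(
  rows=[
    {"dx": 0, "dy": 0.02, "dz": 0, "wx": 0, "wy": 0, "wz": 0, "fingers": 1},
    {"dx": 0, "dy": 0.02, "dz": 0, "wx": 0, "wy": 0, "wz": 0, "fingers": 1},
    {"dx": 0, "dy": 0.02, "dz": 0, "wx": 0, "wy": 0, "wz": 0, "fingers": 1},
    {"dx": 0, "dy": 0, "dz": 0, "wx": 0, "wy": 0, "wz": 0, "fingers": 1},
  ],
)

```text
clock: 10.6
eef_pos: [439.7, 102.8, 36.9]
tool_rot: [1.413, 1.57, -0.275]
force: [0.9, 0.6, -1.3]
width: 30.9
```

```bash
python3 look.py w9;python3 - <<'E'
from h import *
i=dict(np.load('w9.npz'));im=cv2.imread('pics/w9.png')
T=lambda p,z:(i['Rt'].T@(onz(i,p,z)-i['eef'])).round(1)
st=ctrl.read_state();print(st['force'],st['eef_pos'])
E
```

```text
10.6 [439.74851509 102.80892534  36.92860688] 30.899798204886427 [ 0.89324698  0.59194578 -1.30080508] yaw -6.731419255196121
[-0.67396448  0.17335254 -1.04612116] [437.99448062 102.86819818  36.73980101]
```

View pics/w9.png

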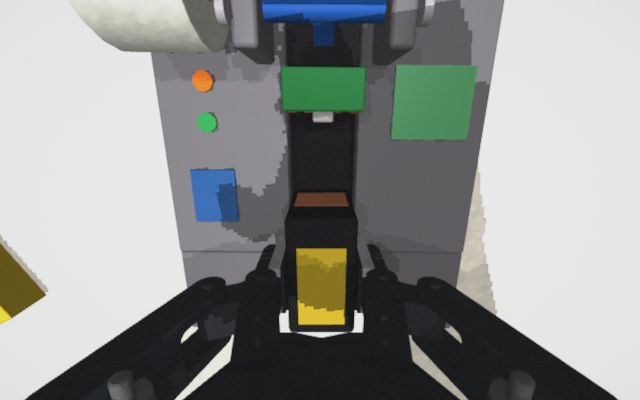

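The cartridge is in the channel and centred (copper 295–348 in the channel 289–357). I'll lower it almost onto the floor and go on to just short of the pin.

Emit:
servo_tool(
  rows=[
    {"dx": 0.0025, "dy": 0, "dz": 0, "wx": 0, "wy": 0, "wz": 0, "fingers": 1},
    {"dx": 0.0015, "dy": 0, "dz": 0, "wx": 0, "wy": 0, "wz": 0, "fingers": 1},
    {"dx": 0, "dy": 0, "dz": 0, "wx": 0, "wy": 0, "wz": 0, "fingers": 1},
  ],
)

```text
clock: 11.02
eef_pos: [437.0, 103.2, 33.7]
tool_rot: [-1.227, 1.569, -2.913]
force: [-0.4, 0.8, -1.3]
width: 31.0
```

Emit:
servo_tool(
  rows=[
    {"dx": 0, "dy": 0.012, "dz": 0, "wx": 0, "wy": 0, "wz": 0, "fingers": 1},
    {"dx": 0, "dy": 0.012, "dz": 0, "wx": 0, "wy": 0, "wz": 0, "fingers": 1},
    {"dx": 0, "dy": 0.012, "dz": 0, "wx": 0, "wy": 0, "wz": 0, "fingers": 1},
    {"dx": 0, "dy": 0.008, "dz": 0, "wx": 0, "wy": 0, "wz": 0, "fingers": 1},
    {"dx": 0, "dy": 0, "dz": 0, "wx": 0, "wy": 0, "wz": 0, "fingers": 1},
  ],
)

```text
clock: 11.65
eef_pos: [470.9, 99.1, 33.8]
tool_rot: [-1.061, 1.57, -2.748]
force: [0.7, 0.0, -2.0]
width: 31.1
```

```bash
python3 look.py w10
python3 - <<'E'
from h import *
im=cv2.imread('pics/w10.png');c=cv2.convertScaleAbs(im[120:280,250:390],alpha=2,beta=20);cv2.imwrite("pics/w10c.png",cv2.resize(c,None,fx=3.7,fy=3.7,interpolation=cv2.INTER_CUBIC))
F=[];E=[]
im=ctrl.get_image('side');cv2.imwrite("pics/s10.png",cv2.resize(im[140:290,260:420,::-1],None,fx=4,fy=4,interpolation=cv2.INTER_CUBIC))
for k in range(6):
    ctrl.get_image('side');s=ctrl.read_state();F.append(s['force']);E.append(s['eef_pos'])
print(np.mean(F,0),np.std(F,0),np.mean(E,0),np.std(E,0))
E
```

```text
11.65 [470.90388627  99.14995967  33.75095951] 31.13440532972832 [ 0.67365033  0.04839921 -1.9735712 ] yaw -6.686532223051656
[-0.50399939 -0.38764862 -1.59833916] [0.48512972 0.81331309 0.2323488 ] [469.87376693  99.30665732  33.74942229] [0.13658348 0.0100118  0.03480766]
```

View pics/w10c.png

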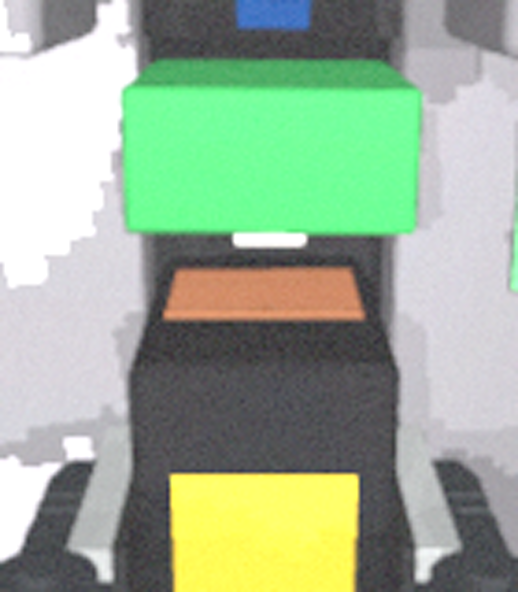

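View pics/s10.png

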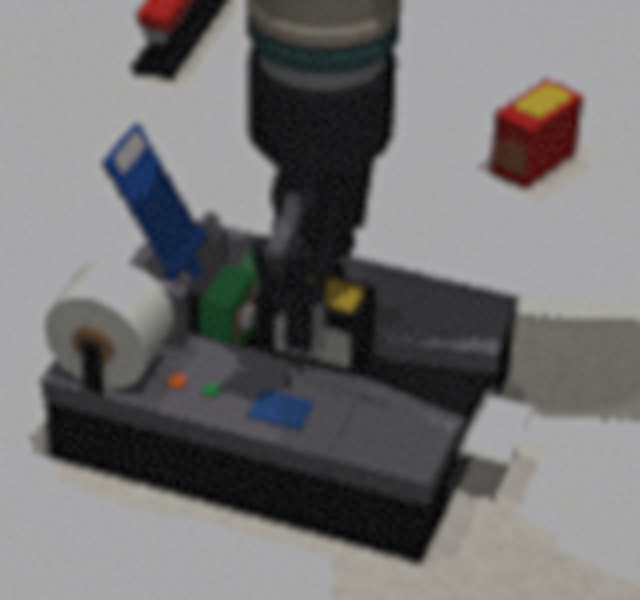

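Emit:
servo_tool(
  rows=[
    {"dx": 0.001, "dy": 0, "dz": 0, "wx": 0, "wy": 0, "wz": 0, "fingers": 1},
    {"dx": 0.001, "dy": 0, "dz": 0, "wx": 0, "wy": 0, "wz": 0, "fingers": 1},
    {"dx": 0, "dy": 0, "dz": 0, "wx": 0, "wy": 0, "wz": 0, "fingers": 1},
  ],
)

```text
clock: 12.42
eef_pos: [470.2, 99.2, 32.2]
tool_rot: [-1.186, 1.569, -2.873]
force: [0.1, 0.9, -0.8]
width: 31.0
```

Emit:
servo_tool(
  rows=[
    {"dx": 0, "dy": 0.003, "dz": 0, "wx": 0, "wy": 0, "wz": 0, "fingers": 1},
    {"dx": 0, "dy": 0.003, "dz": 0, "wx": 0, "wy": 0, "wz": 0, "fingers": 1},
    {"dx": 0, "dy": 0.003, "dz": 0, "wx": 0, "wy": 0, "wz": 0, "fingers": 1},
    {"dx": 0, "dy": 0, "dz": 0, "wx": 0, "wy": 0, "wz": 0, "fingers": 1},
  ],
)

```text
clock: 12.92
eef_pos: [477.3, 98.4, 32.3]
tool_rot: [-1.103, 1.57, -2.79]
force: [-0.2, -0.1, -2.2]
width: 31.1
```

```bash
cat > frc.py <<'E'
from h import *
F=[];E=[];s=None
import sys
for k in range(int(sys.argv[1]) if len(sys.argv)>1 else 6):
    im=ctrl.get_image('wrist');s=ctrl.read_state();F.append(s['force']);E.append(s['eef_pos'])
u=np.array([.993,-.118,0])
print(s['clock'],'F',np.mean(F,0).round(2),'sd',np.std(F,0).round(2),'along',(np.array(F)@u).mean().round(2),'E',np.mean(E,0).round(2),s['width'])
c=cv2.convertScaleAbs(im[120:280,250:390,::-1],alpha=2,beta=20);cv2.imwrite("pics/f%.2f.png"%s['clock'],cv2.resize(c,None,fx=3.5,fy=3.5,interpolation=cv2.INTER_CUBIC));print("pics/f%.2f.png"%s['clock'])
E
python3 frc.py
```

```text
13.225 F [-0.23  0.02 -1.76] sd [0.21 0.38 0.45] along -0.23 E [476.88  98.47  32.24] 30.985004843037668
pics/f13.22.png
```

Emit:
servo_tool(
  rows=[
    {"dx": 0, "dy": 0.0014, "dz": 0, "wx": 0, "wy": 0, "wz": 0, "fingers": 1},
    {"dx": 0, "dy": 0.0014, "dz": 0, "wx": 0, "wy": 0, "wz": 0, "fingers": 1},
    {"dx": 0, "dy": 0.0014, "dz": 0, "wx": 0, "wy": 0, "wz": 0, "fingers": 1},
    {"dx": 0, "dy": 0, "dz": 0, "wx": 0, "wy": 0, "wz": 0, "fingers": 1},
  ],
)

```text
clock: 13.72
eef_pos: [480.1, 98.1, 32.2]
tool_rot: [-1.193, 1.569, -2.881]
force: [-0.8, 0.0, -1.5]
width: 31.1
```

```bash
python3 frc.py
```

```text
14.025 F [-0.41 -0.08 -1.24] sd [0.39 0.66 0.42] along -0.4 E [480.03  98.11  32.25] 31.013598395013982
pics/f14.03.png
```

View pics/f14.03.png

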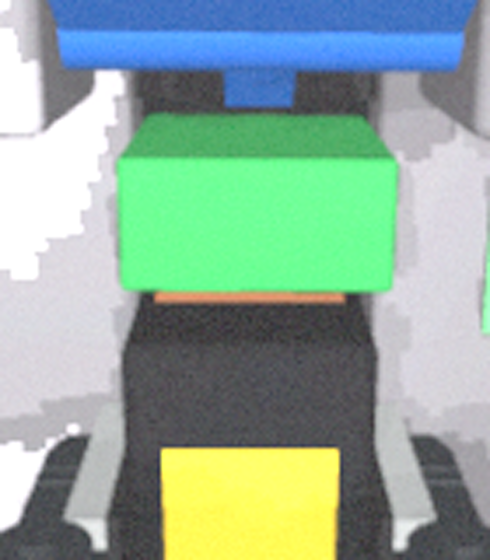

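Emit:
servo_tool(
  rows=[
    {"dx": 0, "dy": 0.001, "dz": 0, "wx": 0, "wy": 0, "wz": 0, "fingers": 1},
    {"dx": 0, "dy": 0.001, "dz": 0, "wx": 0, "wy": 0, "wz": 0, "fingers": 1},
    {"dx": 0, "dy": 0, "dz": 0, "wx": 0, "wy": 0, "wz": 0, "fingers": 1},
  ],
)

```text
clock: 14.4
eef_pos: [481.7, 97.9, 32.3]
tool_rot: [-1.157, 1.569, -2.844]
force: [-0.4, 0.8, -1.1]
width: 31.0
```

```bash
python3 frc.py 4
```

```text
14.6 F [-0.5  -0.1  -1.59] sd [0.35 0.24 0.28] along -0.48 E [481.55  97.93  32.24] 31.192110262126988
pics/f14.60.png
```

Emit:
servo_tool(
  rows=[
    {"dx": 0, "dy": 0.0007, "dz": 0, "wx": 0, "wy": 0, "wz": 0, "fingers": 1},
    {"dx": 0, "dy": 0.0007, "dz": 0, "wx": 0, "wy": 0, "wz": 0, "fingers": 1},
    {"dx": 0, "dy": 0, "dz": 0, "wx": 0, "wy": 0, "wz": 0, "fingers": 1},
  ],
)

```text
clock: 14.98
eef_pos: [482.7, 97.8, 32.2]
tool_rot: [-1.15, 1.569, -2.837]
force: [-0.4, -0.2, -1.6]
width: 30.7
```

```bash
python3 frc.py 4
```

```text
15.175 F [-0.4  -0.31 -2.  ] sd [0.5  0.37 0.35] along -0.36 E [482.61  97.8   32.25] 31.169468925294638
pics/f15.18.png
```

Emit:
servo_tool(
  rows=[
    {"dx": 0, "dy": 0.0007, "dz": 0, "wx": 0, "wy": 0, "wz": 0, "fingers": 1},
    {"dx": 0, "dy": 0, "dz": 0, "wx": 0, "wy": 0, "wz": 0, "fingers": 1},
    {"dx": 0, "dy": 0.0007, "dz": 0, "wx": 0, "wy": 0, "wz": 0, "fingers": 1},
    {"dx": 0, "dy": 0, "dz": 0, "wx": 0, "wy": 0, "wz": 0, "fingers": 1},
  ],
)

```text
clock: 15.68
eef_pos: [482.9, 97.7, 32.2]
tool_rot: [-1.316, 1.568, -3.003]
force: [-2.8, 0.4, -0.1]
width: 31.0
```

```bash
python3 frc.py 4
```

```text
15.875 F [-3.23  0.56 -0.12] sd [0.66 0.6  0.41] along -3.27 E [482.91  97.74  32.15] 31.028190500189364
pics/f15.88.png
```

Contact is at about 3 N, and stiffness is around 4 N/mm. I'll add about 1.2 mm.

Emit:
servo_tool(
  rows=[
    {"dx": 0, "dy": 0.0008, "dz": 0, "wx": 0, "wy": 0, "wz": 0, "fingers": 1},
    {"dx": 0, "dy": 0, "dz": 0, "wx": 0, "wy": 0, "wz": 0, "fingers": 1},
    {"dx": 0, "dy": 0.0005, "dz": 0, "wx": 0, "wy": 0, "wz": 0, "fingers": 1},
    {"dx": 0, "dy": 0, "dz": 0, "wx": 0, "wy": 0, "wz": 0, "fingers": 1},
  ],
)

```text
clock: 16.38
eef_pos: [482.9, 97.7, 32.0]
tool_rot: [-1.371, 1.566, -3.058]
force: [-5.5, 0.3, 0.7]
width: 30.9
```

```bash
python3 frc.py 4
```

```text
16.575 F [-5.25  0.73  0.93] sd [0.28 0.63 0.42] along -5.3 E [482.86  97.7   32.01] 31.05111341520264
pics/f16.57.png
```

Emit:
servo_tool(
  rows=[
    {"dx": 0, "dy": 0.0009, "dz": 0, "wx": 0, "wy": 0, "wz": 0, "fingers": 1},
    {"dx": 0, "dy": 0, "dz": 0, "wx": 0, "wy": 0, "wz": 0, "fingers": 1},
    {"dx": 0, "dy": 0.0009, "dz": 0, "wx": 0, "wy": 0, "wz": 0, "fingers": 1},
    {"dx": 0, "dy": 0, "dz": 0, "wx": 0, "wy": 0, "wz": 0, "fingers": 1},
  ],
)

```text
clock: 17.08
eef_pos: [482.8, 97.7, 31.8]
tool_rot: [-1.406, 1.563, -3.093]
force: [-7.8, 2.2, 1.7]
width: 30.7
```

```bash
python3 frc.py 4
python3 - <<'E'
from h import *
im=ctrl.get_image('side');cv2.imwrite("pics/s11.png",cv2.resize(im[140:290,260:420,::-1],None,fx=4,fy=4,interpolation=cv2.INTER_CUBIC))
E
ls -t pics|head -3
```

```text
17.275 F [-7.82  1.13  1.32] sd [0.52 0.13 0.28] along -7.9 E [482.79  97.65  31.83] 31.082287399646077
pics/f17.27.png
s11.png
f17.27.png
f16.57.png
```

View pics/s11.png

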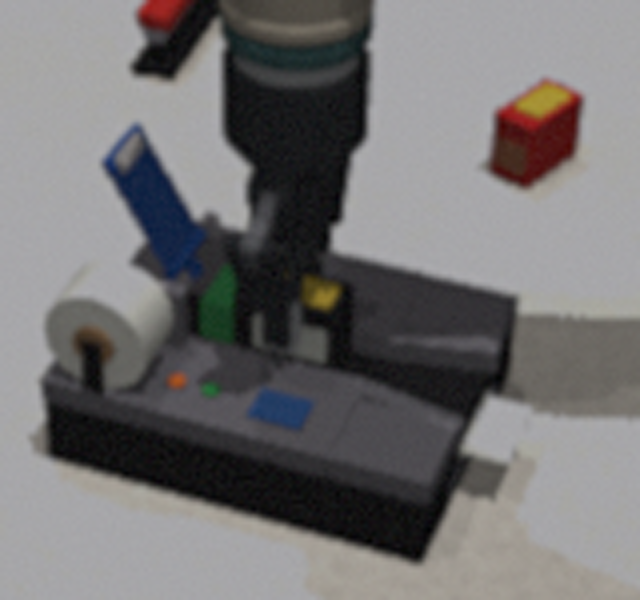

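View pics/f16.57.png

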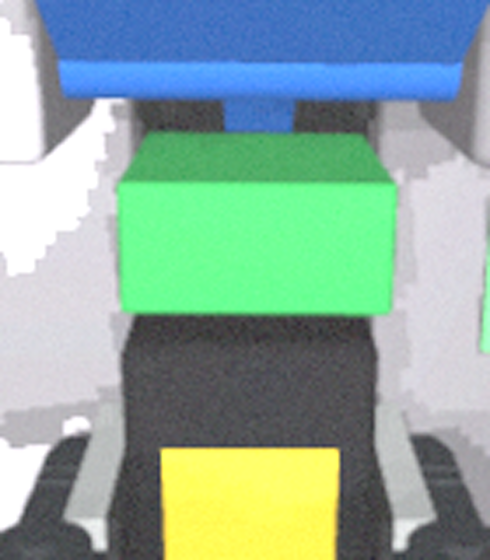

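It is pressing steadily at about 8 N with the copper end on the green block. I'll top up a little, hold, ease back to about 3 N and open the fingers.

Emit:
servo_tool(
  rows=[
    {"dx": 0, "dy": 0.0008, "dz": 0, "wx": 0, "wy": 0, "wz": 0, "fingers": 1},
    {"dx": 0, "dy": 0, "dz": 0, "wx": 0, "wy": 0, "wz": 0, "fingers": 1},
    {"dx": 0, "dy": 0, "dz": 0, "wx": 0, "wy": 0, "wz": 0, "fingers": 1},
    {"dx": 0, "dy": 0, "dz": 0, "wx": 0, "wy": 0, "wz": 0, "fingers": 1},
  ],
)

```text
clock: 17.82
eef_pos: [482.7, 97.6, 31.8]
tool_rot: [-1.413, 1.562, -3.099]
force: [-8.4, 1.8, 2.8]
width: 31.1
```

Emit:
servo_tool(
  rows=[
    {"dx": 0, "dy": -0.0015, "dz": 0, "wx": 0, "wy": 0, "wz": 0, "fingers": 1},
    {"dx": 0, "dy": -0.0015, "dz": 0, "wx": 0, "wy": 0, "wz": 0, "fingers": 1},
    {"dx": 0, "dy": 0, "dz": 0, "wx": 0, "wy": 0, "wz": 0, "fingers": 1},
    {"dx": 0, "dy": 0, "dz": 0, "wx": 0, "wy": 0, "wz": 0, "fingers": 1},
  ],
)

```text
clock: 18.32
eef_pos: [482.9, 97.6, 31.8]
tool_rot: [-1.324, 1.566, -3.011]
force: [-5.5, 0.7, -3.1]
width: 31.0
```

```bash
python3 frc.py 3
```

```text
18.475 F [-5.35  0.47 -3.04] sd [0.57 0.41 0.22] along -5.37 E [482.88  97.65  31.82] 31.2919343359288
pics/f18.48.png
```

Emit:
servo_tool(
  rows=[
    {"dx": 0, "dy": 0, "dz": 0, "wx": 0, "wy": 0, "wz": 0, "fingers": 0.25},
    {"dx": 0, "dy": 0, "dz": 0, "wx": 0, "wy": 0, "wz": 0, "fingers": 0.25},
    {"dx": 0, "dy": 0, "dz": 0, "wx": 0, "wy": 0, "wz": 0, "fingers": 0.25},
    {"dx": 0, "dy": 0, "dz": 0, "wx": 0, "wy": 0, "wz": 0, "fingers": 0.25},
  ],
)

```text
clock: 18.98
eef_pos: [485.0, 97.6, 32.4]
tool_rot: [-0.607, 1.57, -2.294]
force: [0.6, 0.4, -0.1]
width: 63.9
```

```bash
python3 frc.py 2;python3 look.py w12
```

```text
19.075 F [0.11 0.5  0.53] sd [0.16 0.05 0.31] along 0.05 E [484.72  97.59  32.37] 64.14225655996819
pics/f19.07.png
19.075 [484.63125226  97.59501292  32.33758462] 64.14225655996819 [-0.04840396  0.45335495  0.84298034] yaw -6.664798330672274
```

View pics/w12.png

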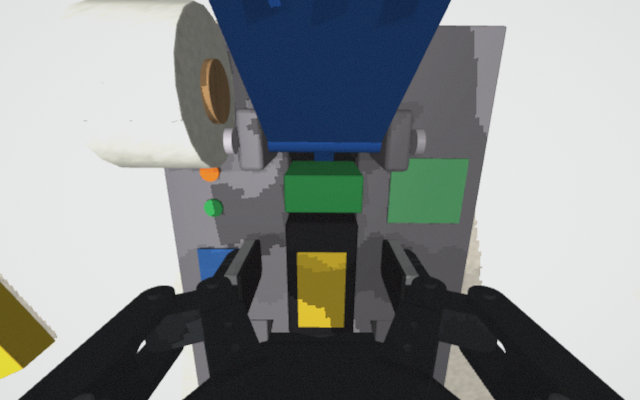

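The cartridge is released and sits against the connector: top face flush at row 213, label level. I'll raise straight up and check it from the side.

Emit:
servo_tool(
  rows=[
    {"dx": -0.02, "dy": 0, "dz": 0, "wx": 0, "wy": 0, "wz": 0, "fingers": 0.25},
    {"dx": -0.045, "dy": 0, "dz": 0, "wx": 0, "wy": 0, "wz": 0, "fingers": 0.25},
    {"dx": -0.05, "dy": 0, "dz": 0, "wx": 0, "wy": 0, "wz": 0, "fingers": 0.25},
    {"dx": -0.05, "dy": 0, "dz": 0, "wx": 0, "wy": 0, "wz": 0, "fingers": 1},
    {"dx": -0.05, "dy": 0, "dz": 0, "wx": 0, "wy": 0, "wz": 0, "fingers": 1},
  ],
)

```text
clock: 19.75
eef_pos: [484.5, 97.6, 195.8]
tool_rot: [-1.27, 1.57, -2.957]
force: [-0.1, 0.9, -0.5]
width: 28.2
```

```bash
python3 look.py w13
python3 - <<'E'
from h import *
im=ctrl.get_image('side');cv2.imwrite("pics/s13.png",cv2.resize(im[140:290,260:420,::-1],None,fx=4,fy=4,interpolation=cv2.INTER_CUBIC))
E
```

```text
19.75 [484.47664206  97.60682763 195.79821135] 28.17084193101729 [-0.05679002  0.92034305 -0.52960853] yaw -6.669796308763149
```

View pics/w13.png

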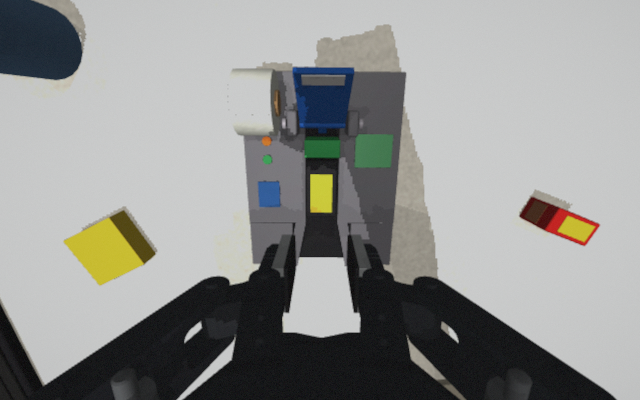

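View pics/s13.png

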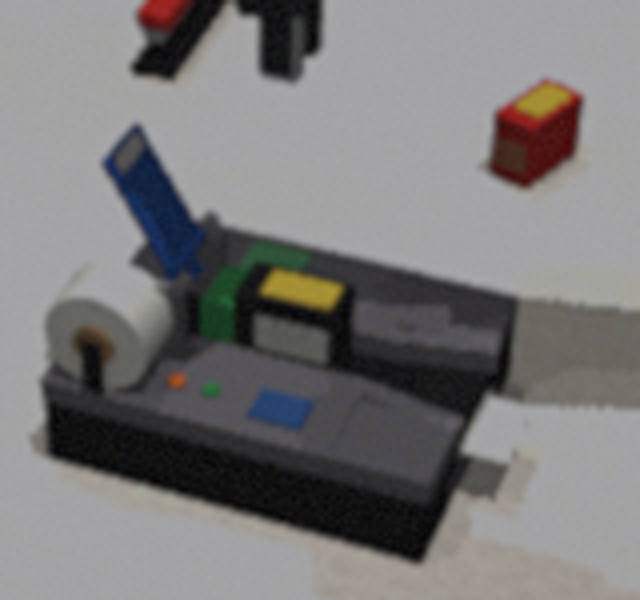

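Run:
```python
from h import *
i=dict(np.load('w13.npz'));im=cv2.imread('pics/w13.png')
hsv=cv2.cvtColor(im,cv2.COLOR_BGR2HSV);m=cv2.inRange(hsv,(18,100,40),(35,255,255));mm=np.zeros_like(m);mm[165:222,300:342]=m[165:222,300:342]
M=cv2.moments(mm,True);c=(M['m10']/M['m00'],M['m01']/M['m00']);X=onz(i,c,95);print(c,X)
u=np.array([.993,-.1184,0]);v=np.array([.1184,.993,0]);O=np.array([377.2,108.3,0])
print('label s',(X-O)@u,'lat',(X-O)@v,'front s',(X-O)@u+33.2)
c=cv2.convertScaleAbs(im[120:230,290:355],alpha=2.2,beta=30);cv2.imwrite("pics/w13c.png",cv2.resize(c,None,fx=5.4,fy=5.4,interpolation=cv2.INTER_CUBIC))
```

```text
(320.9877232142857, 192.97879464285714) [479.23887665  97.07290761  95.        ]
label s 102.65389225208395 lat 0.9329002502137074 front s 135.85389225208394
```

View pics/w13c.png

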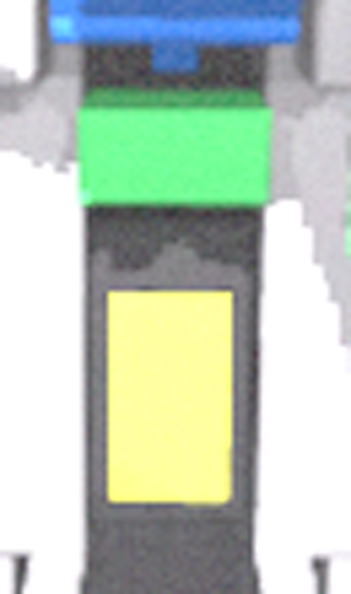

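The cartridge is home: front at s = 135.9 mm against the connector at about 136 mm, and lateral offset within 1 mm. Now I'll go over and behind the flap with the fingers shut.

Emit:
servo_tool(
  rows=[
    {"dx": 0, "dy": 0.048, "dz": 0, "wx": 0, "wy": 0, "wz": 0, "fingers": 1},
    {"dx": 0, "dy": 0.048, "dz": 0, "wx": 0, "wy": 0, "wz": 0, "fingers": 1},
    {"dx": 0, "dy": 0.048, "dz": 0, "wx": 0, "wy": 0, "wz": 0, "fingers": 1},
    {"dx": 0, "dy": 0.048, "dz": 0, "wx": 0, "wy": 0, "wz": 0, "fingers": 1},
    {"dx": 0, "dy": 0, "dz": 0, "wx": 0, "wy": 0, "wz": 0, "fingers": 1},
  ],
)

```text
clock: 20.48
eef_pos: [629.3, 80.0, 192.8]
tool_rot: [-0.238, 1.569, -1.927]
force: [-1.0, -1.1, -0.6]
width: 0.0
```

Emit:
servo_tool(
  rows=[
    {"dx": 0.035, "dy": 0, "dz": 0, "wx": 0, "wy": 0, "wz": 0, "fingers": 1},
    {"dx": 0.035, "dy": 0, "dz": 0, "wx": 0, "wy": 0, "wz": 0, "fingers": 1},
    {"dx": 0.035, "dy": 0, "dz": 0, "wx": 0, "wy": 0, "wz": 0, "fingers": 1},
    {"dx": 0, "dy": 0, "dz": 0, "wx": 0, "wy": 0, "wz": 0, "fingers": 1},
  ],
)

```text
clock: 20.98
eef_pos: [624.5, 81.1, 112.8]
tool_rot: [-1.324, 1.564, -3.011]
force: [-1.1, 0.3, 0.2]
width: -0.0
```

```bash
python3 frc.py 2; python3 look.py w14
python3 - <<'E'
from h import *
im=ctrl.get_image('side');cv2.imwrite("pics/s14.png",cv2.resize(im[90:240,240:400,::-1],None,fx=4,fy=4,interpolation=cv2.INTER_CUBIC))
E
```

```text
21.075 F [ 0.12 -0.04 -0.32] sd [0.57 0.09 0.2 ] along 0.13 E [626.69  81.05 114.78] 0.0879232266671579
pics/f21.07.png
21.075 [627.26476006  81.04623882 115.27048622] 0.0879232266671579 [ 0.69431712  0.05787596 -0.52288111] yaw -6.654442234040557
```

View pics/s14.png

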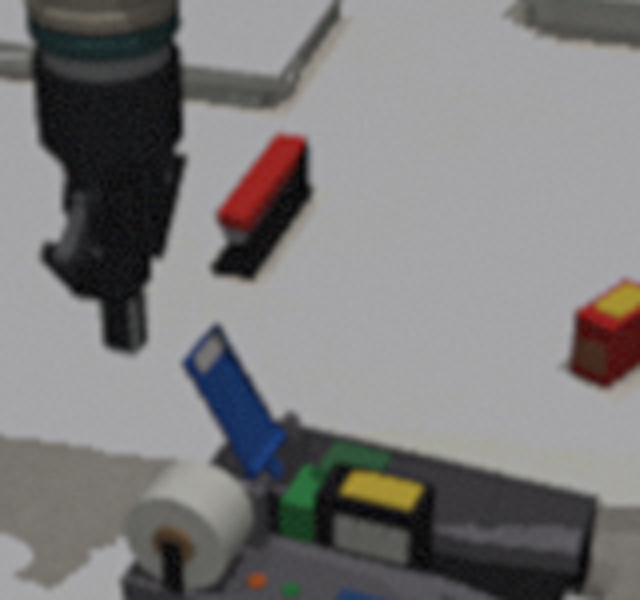

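View pics/w14.png

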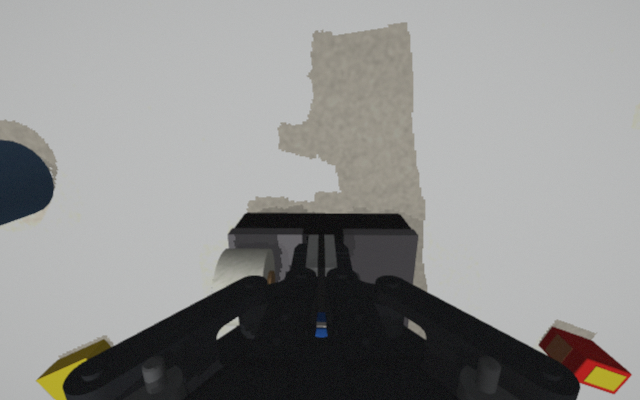

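Run:
```python
from h import *
s=ctrl.camera_info('side')
for z in (115,130,140,150,160,170,180,200,220): print(z,proj(s,(627,81,z)).round(1),proj(s,(616,82.3,z)).round(1))
print('crop of obs tip',240+np.array([103,125,145])/4,90+np.array([345,352,345])/4,'link bottom',90+285/4)
u=np.array([.993,-.1184,0]);h=np.array([546.2,88.2,99])
for a in (2.1,1.57,1.05): print(a,h-u*75*np.cos(a)+[0,0,75*np.sin(a)],proj(s,h-u*75*np.cos(a)+[0,0,75*np.sin(a)]))
```

```text
115 [272.3 189.9] [276.8 191. ]
130 [271.9 184.4] [276.4 185.4]
140 [271.7 180.6] [276.2 181.7]
150 [271.4 176.8] [276.  177.9]
160 [271.2 173. ] [275.8 174. ]
170 [270.9 169.1] [275.5 170.1]
180 [270.6 165.2] [275.3 166.2]
200 [270.1 157.2] [274.8 158.2]
220 [269.6 149. ] [274.3 150. ]
crop of obs tip [265.75 271.25 276.25] [176.25 178.   176.25] link bottom 161.25
2.1 [583.79841364  83.71696659 163.7407025 ] [289.60956682 175.0079795 ]
1.57 [546.14069357  88.20707138 173.99997622] [305.74129766 174.5783609 ]
1.05 [509.14339621  92.61843091 164.05674192] [322.08975379 182.13460128]
```

The tip is at z = 150 behind the lip, as the geometry wants. I'll push towards the front, slowly.

Emit:
servo_tool(
  rows=[
    {"dx": 0, "dy": -0.016, "dz": 0, "wx": 0, "wy": 0, "wz": 0, "fingers": 1},
    {"dx": 0, "dy": -0.012, "dz": 0, "wx": 0, "wy": 0, "wz": 0, "fingers": 1},
    {"dx": 0, "dy": -0.007, "dz": 0, "wx": 0, "wy": 0, "wz": 0, "fingers": 1},
    {"dx": 0, "dy": -0.007, "dz": 0, "wx": 0, "wy": 0, "wz": 0, "fingers": 1},
    {"dx": 0, "dy": -0.007, "dz": 0, "wx": 0, "wy": 0, "wz": 0, "fingers": 1},
  ],
)

```text
clock: 21.8
eef_pos: [594.7, 84.9, 116.0]
tool_rot: [1.615, 1.564, -0.073]
force: [6.8, -1.1, 5.4]
width: 0.2
```

Emit:
servo_tool(
  rows=[
    {"dx": 0, "dy": -0.007, "dz": 0, "wx": 0, "wy": 0, "wz": 0, "fingers": 1},
    {"dx": 0, "dy": -0.007, "dz": 0, "wx": 0, "wy": 0, "wz": 0, "fingers": 1},
    {"dx": 0, "dy": -0.007, "dz": 0, "wx": 0, "wy": 0, "wz": 0, "fingers": 1},
    {"dx": 0, "dy": -0.007, "dz": 0, "wx": 0, "wy": 0, "wz": 0, "fingers": 1},
  ],
)

```text
clock: 22.3
eef_pos: [571.5, 87.6, 115.4]
tool_rot: [1.539, 1.569, -0.149]
force: [3.5, -0.4, 2.7]
width: 0.3
```

```bash
python3 frc.py 1
python3 - <<'E'
from h import *
im=ctrl.get_image('side');cv2.imwrite("pics/s15.png",cv2.resize(im[90:240,240:400,::-1],None,fx=4,fy=4,interpolation=cv2.INTER_CUBIC))
E
```

```text
22.35 F [ 2.4  -0.72  1.83] sd [0. 0. 0.] along 2.47 E [569.88  87.73 115.  ] 0.09184008276454887
pics/f22.35.png
```

View pics/s15.png

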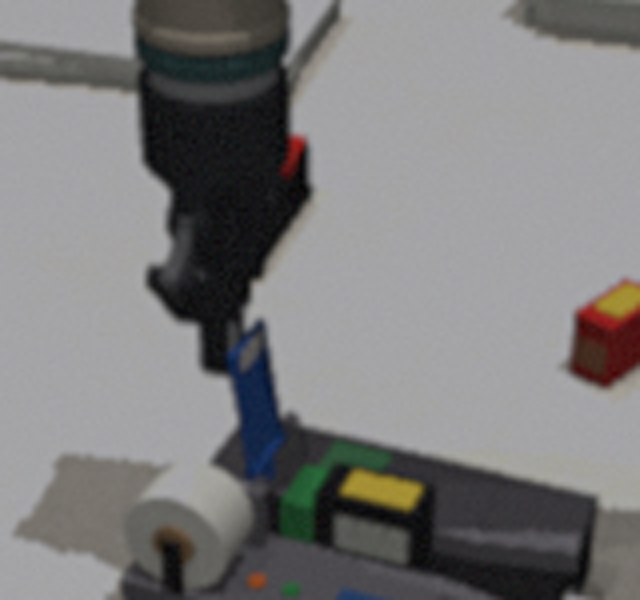

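The force peaked at about 8.7 N and is falling; the flap is now nearly upright. I'll continue.

Emit:
servo_tool(
  rows=[
    {"dx": 0, "dy": -0.007, "dz": 0, "wx": 0, "wy": 0, "wz": 0, "fingers": 1},
    {"dx": 0, "dy": -0.007, "dz": 0, "wx": 0, "wy": 0, "wz": 0, "fingers": 1},
    {"dx": 0, "dy": -0.007, "dz": 0, "wx": 0, "wy": 0, "wz": 0, "fingers": 1},
    {"dx": 0, "dy": -0.007, "dz": 0, "wx": 0, "wy": 0, "wz": 0, "fingers": 1},
  ],
)

```text
clock: 22.9
eef_pos: [548.3, 90.2, 114.2]
tool_rot: [-1.262, 1.568, -2.949]
force: [2.8, 0.7, -0.6]
width: -0.4
```

Emit:
servo_tool(
  rows=[
    {"dx": 0, "dy": -0.007, "dz": 0, "wx": 0, "wy": 0, "wz": 0, "fingers": 1},
    {"dx": 0, "dy": -0.007, "dz": 0, "wx": 0, "wy": 0, "wz": 0, "fingers": 1},
    {"dx": 0, "dy": -0.007, "dz": 0, "wx": 0, "wy": 0, "wz": 0, "fingers": 1},
  ],
)

```text
clock: 23.28
eef_pos: [532.3, 92.0, 114.4]
tool_rot: [-1.312, 1.567, -2.999]
force: [0.5, 0.1, -1.0]
width: -0.0
```

```bash
python3 frc.py 1
python3 - <<'E'
from h import *
im=ctrl.get_image('side');cv2.imwrite("pics/s16.png",cv2.resize(im[90:240,240:400,::-1],None,fx=4,fy=4,interpolation=cv2.INTER_CUBIC))
E
```

```text
23.325 F [-1.16  0.54 -0.52] sd [0. 0. 0.] along -1.22 E [531.3   92.06 114.39] 0.22242159490909053
pics/f23.32.png
```

View pics/s16.png

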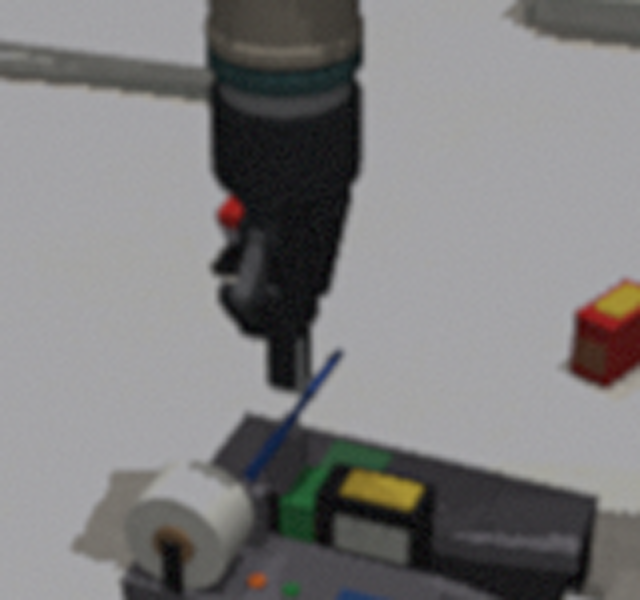

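The flap is at about its snap point, with force near 0. I'll nudge a little more and then look.

Emit:
servo_tool(
  rows=[
    {"dx": 0, "dy": -0.007, "dz": 0, "wx": 0, "wy": 0, "wz": 0, "fingers": 1},
    {"dx": 0, "dy": 0, "dz": 0, "wx": 0, "wy": 0, "wz": 0, "fingers": 1},
  ],
)

```text
clock: 23.62
eef_pos: [527.5, 92.6, 114.6]
tool_rot: [-1.312, 1.568, -2.999]
force: [-0.3, -0.2, 0.0]
width: 0.2
```

```bash
python3 frc.py 1
python3 - <<'E'
from h import *
im=ctrl.get_image('side');cv2.imwrite("pics/s17.png",cv2.resize(im[90:240,240:400,::-1],None,fx=4,fy=4,interpolation=cv2.INTER_CUBIC))
E
```

```text
23.675 F [ 0.56 -0.33  0.59] sd [0. 0. 0.] along 0.6 E [527.98  92.56 114.61] 0.12422569628181684
pics/f23.68.png
```

View pics/s17.png

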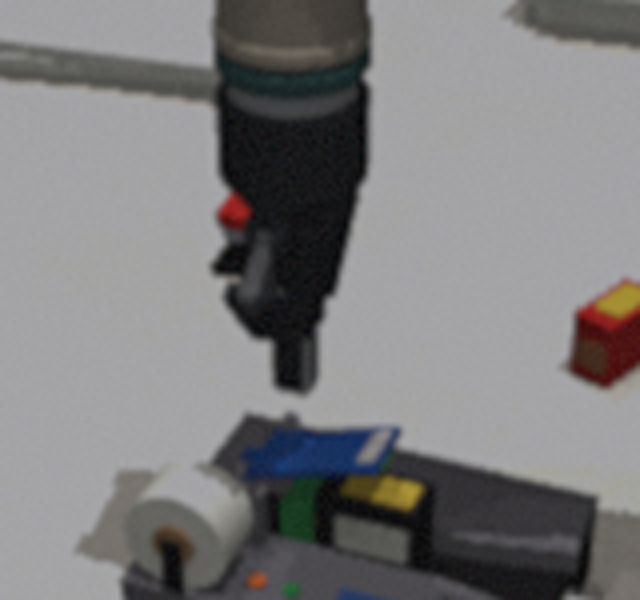

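It has snapped over and is falling shut by itself, clear of the gripper. I'll rise and retreat, then check.

Emit:
servo_tool(
  rows=[
    {"dx": -0.03, "dy": 0.01, "dz": 0, "wx": 0, "wy": 0, "wz": 0, "fingers": 1},
    {"dx": -0.05, "dy": 0, "dz": 0, "wx": 0, "wy": 0, "wz": 0, "fingers": 1},
    {"dx": -0.05, "dy": 0, "dz": 0, "wx": 0, "wy": 0, "wz": 0, "fingers": 1},
    {"dx": 0, "dy": 0, "dz": 0, "wx": 0, "wy": 0, "wz": 0, "fingers": 1},
    {"dx": 0, "dy": 0, "dz": 0, "wx": 0, "wy": 0, "wz": 0, "fingers": 1},
  ],
)

```text
clock: 24.35
eef_pos: [535.5, 91.7, 211.7]
tool_rot: [-1.289, 1.568, -2.976]
force: [-0.7, 0.3, 0.5]
width: -0.3
```

```bash
python3 look.py w18
python3 - <<'E'
from h import *
im=ctrl.get_image('side');cv2.imwrite("pics/s18.png",cv2.resize(im[140:290,260:420,::-1],None,fx=4,fy=4,interpolation=cv2.INTER_CUBIC))
s=ctrl.camera_info('side');u=np.array([.993,-.1184,0]);v=np.array([.1184,.993,0]);h=np.array([546.2,88.2,99])
for a in (0,.1,.3): print(a,[((proj(s,h-u*75*np.cos(a)+v*k+[0,0,75*np.sin(a)])-[260,140])*4).round(0) for k in (21,-21)])
E
```

```text
24.35 [535.48778643  91.71551298 211.66397922] -0.30230706893836695 [-0.73572643  0.29385372  0.53383142] yaw -6.661361957632649
0 [array([299., 305.]), array([326., 262.])]
0.1 [array([299., 294.]), array([326., 250.])]
0.3 [array([294., 271.]), array([321., 227.])]
```

View pics/s18.png

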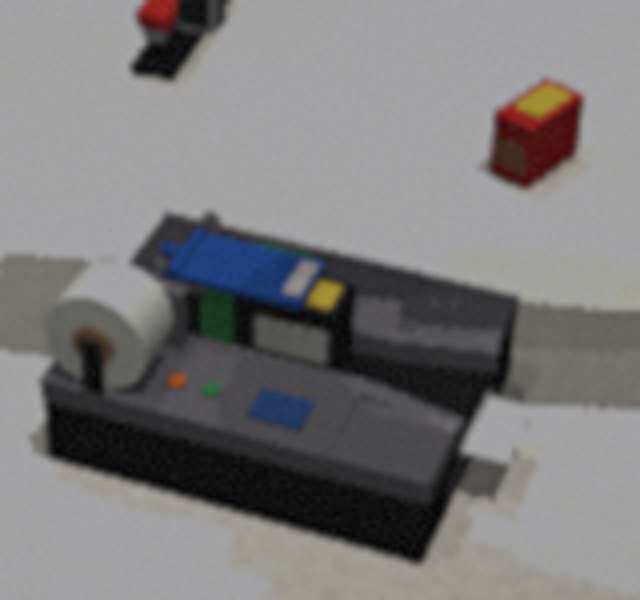

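View pics/w18.png

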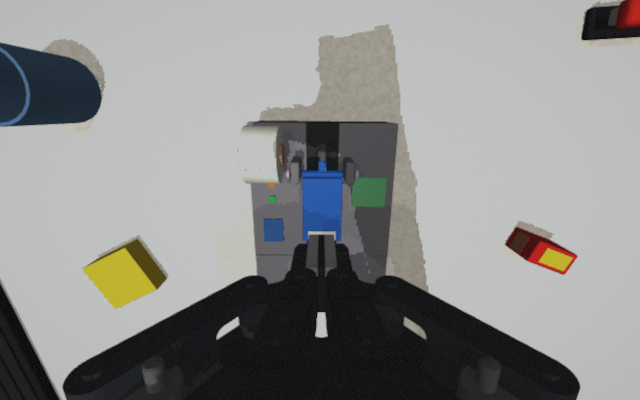

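The flap's lip corners in the side view, at about (298,305) and (326,262), match a = 0 exactly. The cartridge hasn't moved and the gripper is clear, so I'm handing in.

```bash
python3 -c "
from cell import ctrl
print(ctrl.finish_job()); print(ctrl.read_state()['clock'])"
```

```text
the job is handed in; nothing more can be done
None
the job is handed in; nothing more can be done
```

I loaded the black cartridge copper end first, seated it on the connector, and tipped the flap so its own spring carried it shut. I handed the job in at about 24.4 s of the 64 s; no verdict was reported.

**What I did**
- **Push home:** I eased the cartridge onto the connector in small steps. The measured push held at about 8 to 8.5 N, a little under the 10 N asked for. I eased back to about 5 N before opening the fingers.
- **Flap:** I pushed it from behind near the lip with the fingers shut. The highest force I read was about 8.7 N. It snapped over and fell shut while the gripper stood clear above it.

**Last checks**
- **Cartridge:** Before I tipped the flap, its front face measured 135.9 mm into the bay, against about 136 mm for the connector face. It was within 1 mm of mid-width. In the side view after the flap closed, it looks unmoved.
- **Pin:** I could not see it directly once the cartridge was in. I take it as pressed in because the cartridge met the rigid stop at about 8 N, and the pin gives under 0.5 N.
- **Flap:** Its lip corners in the side view match an angle of 0.
- **Gripper and bystanders:** The gripper ended clear, with force near zero. I never went near the stapler, mug or note block, and saw no sign they had moved.

**What failed or disagreed**
- **First grasp:** It shut on empty air, just above the cartridge. Seen in the cameras, the fingertips are about 35 mm above the TCP position the state reports. I measured that offset and used it from then on.
- **Force readings:** I sampled them between moves, so brief peaks could be slightly higher than the figures above.

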